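# Pile the pocket books in the display tray and weigh them down

## Task

Make a display pile of the four loose pocket books in the wooden tray: lift them over its lip and lay them flat in the middle of the tray by size, the largest at the bottom and the smallest on top, each centred on the one below and squared with the tray, all spines towards the front lip. Then stand the brass paperweight upright in the middle of the top book so that the wind cannot lift the covers. Set things down, do not drop them, and leave the pair of larger hardbacks, the mug and the reading glasses where they are.

Things in the scene. Friction and masses are not known exactly. Their poses are not given: they have to be found in the camera images.
- book_a_mid (a point): The largest of the four pocket hardbacks, dark green cloth with a brown leather spine (from above a brown strip along one long edge): 66 mm across, 98 mm along the spine, 30 mm thick, lying flat and closed on a flattened 4 mm sheet of cardboard. The four look alike but for size. This point is the centre of the book, half-way up; its x axis points from the middle to the spine, y along the spine, z up through the cover.
- book_b_mid (a point): The second largest of the four pocket hardbacks, dark green cloth with a brown leather spine (from above a brown strip along one long edge): 58 mm across, 86 mm along the spine, 26 mm thick, lying flat and closed on a flattened 4 mm sheet of cardboard. The four look alike but for size. This point is the centre of the book, half-way up; its x axis points from the middle to the spine, y along the spine, z up through the cover.
- book_c_mid (a point): The third largest of the four pocket hardbacks, dark green cloth with a brown leather spine (from above a brown strip along one long edge): 50 mm across, 74 mm along the spine, 22 mm thick, lying flat and closed on a flattened 4 mm sheet of cardboard. The four look alike but for size. This point is the centre of the book, half-way up; its x axis points from the middle to the spine, y along the spine, z up through the cover.
- book_d_mid (a point): The smallest of the four pocket hardbacks, dark green cloth with a brown leather spine (from above a brown strip along one long edge): 42 mm across, 62 mm along the spine, 18 mm thick, lying flat and closed on a flattened 4 mm sheet of cardboard. The four look alike but for size. This point is the centre of the book, half-way up; its x axis points from the middle to the spine, y along the spine, z up through the cover.
- weight_mid (a point): Round brass paperweight, 36 mm high: a disc foot 38 mm across and 12 mm thick, tapering to a narrow neck (15 mm across) 17 mm up, with a knob 19 mm across above it, from 22 to 36 mm up. This point is on its axis, half-way up (18 mm above its underside); z up.
- tray: Fixed wooden display tray, open at the top, about 156 mm deep (x) by 176 mm wide (y), boards 8 mm thick. Inside it is 140 mm by 160 mm; its flat floor is 8 mm above the origin. The front lip (+x side, with a small brass label plate) and the two sides are 36 mm high, the back board (-x side) 46 mm, measured from the stall top. Origin: centre of its underside, on the stall top (z = 0). x points to the front lip.
- tray_lip (a point): Middle of the top edge of the tray's front lip: 74 mm along the tray's x axis from its origin and 36 mm up.
- hardbacks: Bystander: two larger hardbacks lying one on the other, red under blue, about 115 x 180 mm and 54 mm high. Origin: centre of the underside.
- mug: Bystander: white mug, 74 mm across, 66 mm high, handle on its y side. Origin: centre of the underside.
- glasses: Bystander: folded black reading glasses, about 140 mm wide (y), 35 mm deep, 42 mm high. Origin: under the lenses, on the stall top.
Not all that is in view belongs to the job. What is shaped like the part that bears book_c_mid but pink is not meant. Leave any turquoise look-alike of the part that bears book_a_mid alone.

How it is judged:
By the outcome, as a careful person would: the job done as asked, in the order asked, and still so for the second after the job is handed in, with the robot touching nothing.
It also fails if it takes over 118 s, if anything falls off the work surface, if the arm or the gripper's body presses on something with over 40 N, if the wrist force passes 120 N, or if a joint passes its speed limit or range.

## Robot

A 6-joint arm with a two-finger parallel gripper is mounted at the origin on the work surface. World frame = base frame: x ahead of the robot, y to its left, z up, the work surface at z = 0. Lengths are in mm, angles in rad, forces in N, time in s.
With the tool pointing down it reaches from about 350 to 775 mm from the base axis. Payload 7.3 kg.
Tool frame: the origin (TCP) lies between the finger pads; the fingertips stand 14 mm ahead of it and the grasp point (between the pads) lies 5 mm behind it; y points along the fingers, z is the direction in which the jaws open and shut, and the axes are right-handed (so a half turn about y gives the same grasp; the last joint's range is limited). The gripper opens to 92 mm and grips with 3 to 60 N. Pads are 19 mm wide; open, the fingers measure 130 mm over their backs; the gripper's body (75 mm by 190 mm) begins 47 mm behind the grasp point.
Start: joints at [1.115, 0.342, 1.524, -0, 1.275, -0.146], TCP at [160.042, 500.032, 217.541] pointing down, gripper open.
Joint ranges: [-2.53, 2.53], [-0.77, 2.02], [0.04, 2.7], [-1, 4.14], [0.28, 2.66], [-3.11, 3.11]. Speed limits (rad/s): [2.57, 2.57, 3.14, 3.14, 3.14, 3.14].

## Interface

Orientations are given as [roll, pitch, yaw] about the fixed x, y, z axes, in that order (R = Rz(yaw) Ry(pitch) Rx(roll)).
In Python, from plant import bot, vision, order gives the robot as it stands.
- The arm moves only by the tool apply_moves, never from a script. Its argument "rows" is a list of rows, each a list of 3 entries, a list of its own where there are three numbers: the shift along the tool's x, y, z in cm, then the turn about the tool's y in rad, then the finger opening in cm, from 0 to 9.18. A call has 1 to 5 rows; each row is the pose to reach, as a shift and turn from the pose measured when the call began, along the tool's axes at that moment; what a row does not reach only later rows make up. A row lasts 1/8 s, in which the tool goes at most 62.5 mm and 10.7 degrees, less where a joint would pass 70% of its speed; a pose out of reach is approached as far as the arm can. A call with a gripper value outside its range is refused whole. The fingers move at their own pace and stop on an object; the grip force is fixed at half the most. Time passes only in rows, so rows that repeat a pose let the fingers close. It gives the time, the measured TCP pose, the force and the opening at its end, in the units of the state.
- bot.get_obs(): the state, without advancing time (a new reading comes with each control period).
- vision.capture(name): name is "scene" or "top" or "wrist"; returns the picture (420x560x3 uint8, red, green, blue); there is no depth.
- vision.camera_info(name): a dict with "mtx" (3x3 intrinsics, pixels), "rvec" (rotation vector, rad) and "tvec" (3), from world to camera coordinates, as OpenCV has them. Camera axes: x right, y down, z forward; pixel columns grow to the right and rows downward; lengths in mm; the calibration is good to about 2 mm. A picture is of the moment at which its call begins: read the wrist's pose just before it. camera_info takes no time and is no camera call; for the wrist camera it gives the pose at the moment of the call.
- order.close_job(): hands the job in, once; it reports no verdict.
The state is a dict: "time": time; "joint_positions": joint angles; "dq": joint speeds; "tau": joint torques, N m; "tool_pos": TCP position; "tcp_rot": TCP orientation; "contact_force": force on the tool from outside, world axes, zero at the start; "moment": the same for the moment, N m; "grip_width": finger opening in mm.
Only numpy, scipy, OpenCV 4.12 (cv2) and the standard library are available. Lean on these libraries where they do the work, as an engineer would, in place of code of your own. Each camera call takes 0.05 s, during which the arm holds its last target.

## Working session

There is one attempt and no reset: what is moved stays moved. The work goes in short steps, Python scripts to look and compute and a tool call to move; the robot and the scene stay as the last step left them, time stands still between calls to the robot, and variables do not carry over. Pictures are saved under pics/ and viewed, and the job is handed in when it is done.

Besides the shell and the picture viewer there is one more tool, called after ">>>" by a JSON object that holds its "method" and its "body", one argument or row to a line. apply_moves: Moves the arm, as the interface text tells. Its arguments: {"type":"object","properties":{"rows":{"type":"array","items":{"type":"array"}}},"required":["rows"]}

```bash
ls; mkdir -p pics; python3 - <<'E'
from plant import bot, vision, order
import cv2
print(bot.get_obs())
for n in ("scene","top","wrist"):
    im=vision.capture(n); cv2.imwrite(f"pics/{n}0.png",im[:,:,::-1]); print(n,vision.camera_info(n))
E
```

```text
pics
{'time': 0.0, 'joint_positions': array([ 1.11503200e+00,  3.42750221e-01,  1.52503691e+00, -2.03980461e-05,
        1.27541400e+00, -1.45974705e-01]), 'dq': array([ 1.08617749e-03,  5.91079461e-04,  1.34252963e-03, -6.42469456e-04,
        8.63394719e-05, -1.10151614e-03]), 'tau': array([ 1.91674453e-04, -4.31238377e+01, -2.44217777e+01,  7.17640459e-02,
        5.60030504e-02, -1.17391501e-04]), 'tool_pos': array([159.82839193, 499.62087476, 216.82377206]), 'tcp_rot': array([-1.57239053e+00,  2.14666325e-04, -3.09783836e-01]), 'contact_force': array([-1.38696314e-01, -1.06087559e-03,  1.21128315e+00]), 'moment': array([-0.01906398,  0.05631759, -0.00241618]), 'grip_width': 91.683004574566}
scene {'mtx': array([[397.04355524,   0.        , 280.22428949],
       [  0.        , 397.04355524, 218.79494204],
       [  0.        ,   0.        ,   1.        ]]), 'rvec': array([ 1.65940682,  2.09105288, -0.68856868]), 'tvec': array([  59.42994372, -411.65360926, 1597.8430229 ])}
top {'mtx': array([[518.62934725,   0.        , 276.8815015 ],
       [  0.        , 518.62934725, 207.96165166],
       [  0.        ,   0.        ,   1.        ]]), 'rvec': array([ 2.17242478, -2.19271142,  0.08368946]), 'tvec': array([  91.77412775,  524.40661281, 1261.48684299])}
wrist {'mtx': array([[360.51139442,   0.        , 285.26133668],
       [  0.        , 360.51139442, 210.13884757],
       [  0.        ,   0.        ,   1.        ]]), 'rvec': array([-2.34598587, -1.71276897, -0.24100198]), 'tvec': array([-524.74625448,  -33.97603884,  390.98622001])}
```

View pics/scene0.png

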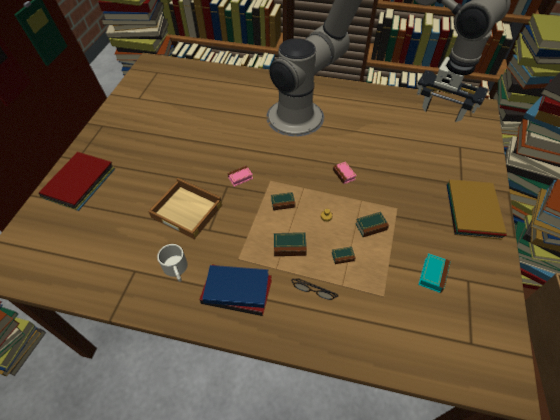

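View pics/top0.png

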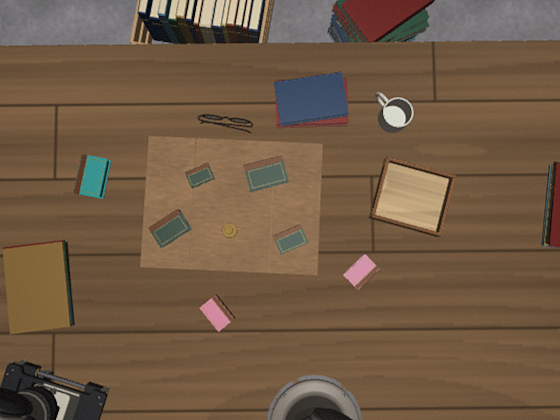

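View pics/wrist0.png

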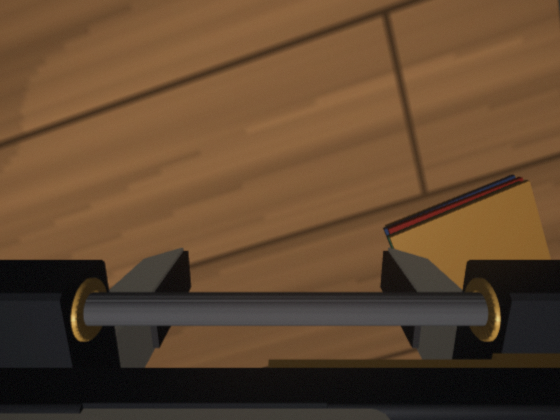

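```bash
python3 - <<'E'
import cv2
im=cv2.imread("pics/top0.png")
cv2.imwrite("pics/z1.png",cv2.resize(im[145:275,140:325],None,fx=4.3,fy=4.3,interpolation=cv2.INTER_CUBIC))
cv2.imwrite("pics/z2.png",cv2.resize(im[145:245,360:465],None,fx=6,fy=6,interpolation=cv2.INTER_CUBIC))
im=cv2.imread("pics/scene0.png")
cv2.imwrite("pics/z3.png",cv2.resize(im[170:250,140:230],None,fx=6,fy=6,interpolation=cv2.INTER_CUBIC))
E
```

```text
(no output)
```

View pics/z1.png

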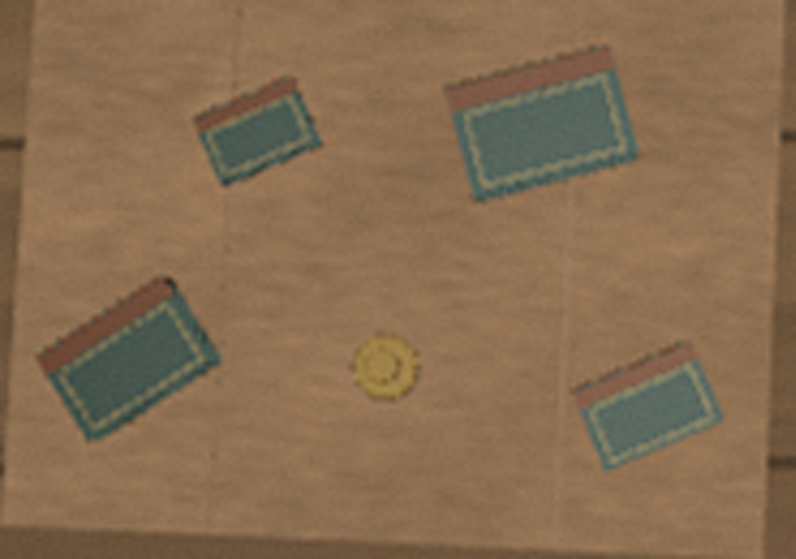

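View pics/z2.png

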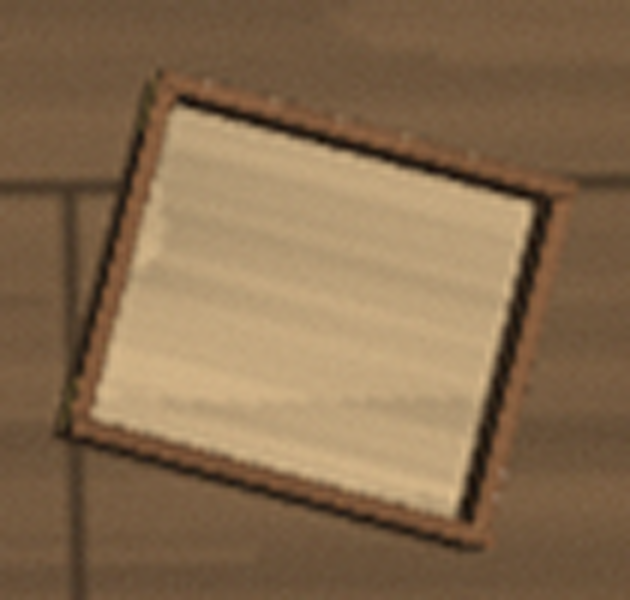

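View pics/z3.png

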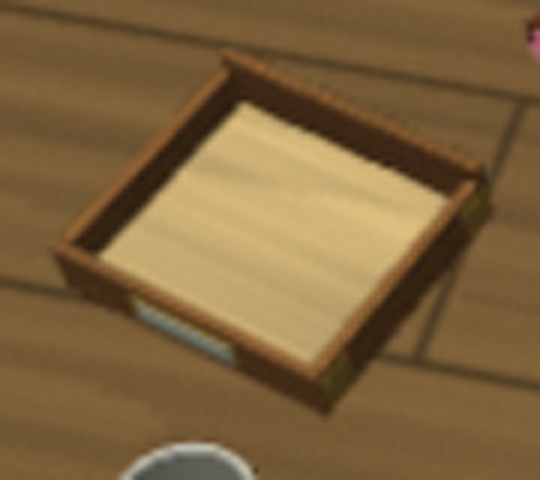

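```bash
cat > h.py <<'E'
import numpy as np, cv2
from scipy.spatial.transform import Rotation as Ro
def unproj(info,px,z):
    K,R,t=info['mtx'],cv2.Rodrigues(np.array(info['rvec'],float))[0],np.array(info['tvec'],float)
    px=np.atleast_2d(np.array(px,float))
    d=np.c_[px,np.ones(len(px))]@np.linalg.inv(K).T@R
    c=-R.T@t
    return c+d*((z-c[2])/d[:,2])[:,None]
def proj(info,P):
    return cv2.projectPoints(np.array(P,float).reshape(-1,3),np.array(info['rvec'],float),np.array(info['tvec'],float),info['mtx'],None)[0][:,0]
def rect(P):
    # corners SL,SR,BR,BL in picture with spine at top (viewed from above, +x up,+y left)
    P=np.array(P)[:,:2]; c=P.mean(0)
    x=(P[0]+P[1]-P[2]-P[3])/2; y=(P[0]+P[3]-P[1]-P[2])/2
    return c,np.arctan2(x[1],x[0]),np.arctan2(-y[0],y[1]),np.linalg.norm(x),np.linalg.norm(y)
def tool(obs):
    return obs['tool_pos'],Ro.from_euler('xyz',obs['tcp_rot']).as_matrix()
def rel(obs,p,yaw):
    """shift in tool axes (cm) to reach TCP p (mm) and turn about tool y to get tool x heading=yaw (tool y down)"""
    t,R=tool(obs); s=R.T@(np.array(p)-t)/10
    cur=np.arctan2(R[1,0],R[0,0]); d=-(yaw-cur)   # tool y is down
    d=(d+np.pi/2)%np.pi-np.pi/2
    return s,d
E
python3 - <<'E'
from h import *
from plant import vision
i=vision.camera_info("top")
R=cv2.Rodrigues(i['rvec'])[0];print("cam",-R.T@i['tvec'])
def z1(p): return (np.array(p)+.5)/4.3-.5+[140,145]
def z2(p): return (np.array(p)+.5)/6-.5+[360,145]
for n,c,h in [("A",[(446,86),(609,46),(637,158),(478,201)],34),("B",[(38,356),(165,278),(218,360),(93,440)],30),
  ("C",[(573,390),(690,342),(722,418),(608,470)],26),("D",[(194,116),(293,77),(322,145),(226,186)],22)]:
    print(n,rect(unproj(i,z1(c),h)))
print("w",unproj(i,z1([(385,367)]),16), unproj(i,z1([(381,364)]),40))
print("tray",rect(unproj(i,z2([(160,72),(577,186),(488,545),(62,435)]),36)))
print("floor",rect(unproj(i,z2([(178,103),(535,203),(460,520),(92,415)]),8)))
E
```

```text
cam [ 427.4545938    87.70004476 1297.8309264 ]
A (array([610.22818264, 113.36478359]), np.float64(0.24868034063227656), np.float64(0.24498996809290347), np.float64(67.6047610162134), np.float64(94.9990127622772))
B (array([477.88177875, 349.81999156]), np.float64(0.5785636318387715), np.float64(0.5551767706110499), np.float64(56.70117471988846), np.float64(83.94640958131293))
C (array([448.79009205,  54.55981387]), np.float64(0.3953259981556144), np.float64(0.3983013584416776), np.float64(48.232266774139084), np.float64(71.69447136153578))
D (array([608.64926396, 277.24843089]), np.float64(0.41353121056742725), np.float64(0.3843856444177598), np.float64(43.96566416121668), np.float64(60.58896515557194))
w [[472.11992949 205.32697164  16.        ]] [[472.99581895 205.376313    40.        ]]
tray (array([ 550.19164769, -246.55183696]), np.float64(-0.28027722421809786), np.float64(-0.27158512576088845), np.float64(153.3561802798592), np.float64(176.83283906367038))
floor (array([ 552.53652233, -251.67119524]), np.float64(-0.27741963619048254), np.float64(-0.2875554531224106), np.float64(136.44877442164872), np.float64(156.093524540279))
```

```bash
python3 - <<'E'
from h import *
from plant import vision,bot
i=vision.camera_info("wrist");o=bot.get_obs();t,R=tool(o)
Rc=cv2.Rodrigues(i['rvec'])[0];c=-Rc.T@i['tvec']
print("cam in tool",R.T@(c-t));print("axes",(R.T@Rc.T).round(3))
print(rel(o,[610,113,150],0.247-np.pi/2))
E
```

```text
cam in tool [-7.57012111e+01 -1.67666750e+02  1.63108379e-01]
axes [[-0.     0.961  0.277]
 [-0.    -0.277  0.961]
 [ 1.     0.     0.   ]]
(array([ 54.65876825,   6.71772919, -23.10289206]), np.float64(1.0140157936385426))
```

>>> {"method": "apply_moves", "body": {
  "rows": [
    [[54.6,2,-23.1],1.014,9.18],
    [[54.6,2,-23.1],1.014,9.18],
    [[54.6,2,-23.1],1.014,9.18],
    [[54.6,2,-23.1],1.014,9.18],
    [[54.6,2,-23.1],1.014,9.18]
  ]
}}

```text
time: 0.78
tool_pos: [398.0, 294.8, 206.7]
tcp_rot: [-1.572, -0.001, -1.253]
contact_force: [0.8, 1.1, -0.2]
grip_width: 92.0
```

```bash
python3 - <<'E'
from h import *
from plant import bot
print(rel(bot.get_obs(),[610,113,180],0.247-np.pi/2))
E
```

```text
(array([23.88555753,  2.67344361, 14.47348833]), np.float64(0.07035573707611653))
```

>>> {"method": "apply_moves", "body": {
  "rows": [
    [[23.9,2.7,14.5],0.07,9.18],
    [[23.9,2.7,14.5],0.07,9.18],
    [[23.9,2.7,14.5],0.07,9.18],
    [[23.9,2.7,14.5],0.07,9.18],
    [[23.9,2.7,14.5],0.07,9.18]
  ]
}}

```text
time: 1.4
tool_pos: [612.0, 110.2, 178.6]
tcp_rot: [-1.572, -0.001, -1.326]
contact_force: [-0.3, 0.4, 0.2]
grip_width: 91.7
```

```bash
cat > look.py <<'E'
from h import *
from plant import bot,vision
import sys,pickle
o=bot.get_obs();i=vision.camera_info("wrist");im=vision.capture("wrist")
n=sys.argv[1]
cv2.imwrite(f"pics/{n}.png",im[:,:,::-1]);pickle.dump((o,i),open(f"pics/{n}.pkl","wb"))
print(o['time'],o['tool_pos'],o['tcp_rot'],o['grip_width'])
E
python3 look.py wA
```

```text
1.4 [611.95065473 110.23400801 178.61443108] [-1.57243641e+00 -8.78117700e-04 -1.32591724e+00] 91.67784145474778
```

View pics/wA.png

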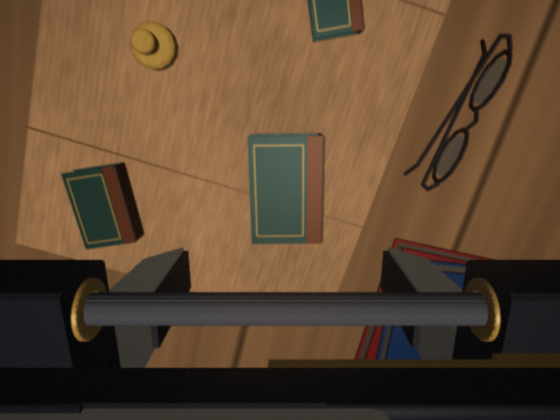

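```bash
cat > zoom.py <<'E'
import cv2,sys
n,x0,y0,x1,y1,f,out=sys.argv[1:8]
x0,y0,x1,y1=map(int,(x0,y0,x1,y1));f=float(f)
im=cv2.imread(f"pics/{n}.png")[y0:y1,x0:x1]
im=cv2.resize(im,None,fx=f,fy=f,interpolation=cv2.INTER_CUBIC)
im=cv2.convertScaleAbs(im,alpha=1.6)
cv2.imwrite(f"pics/{out}.png",im)
E
python3 zoom.py wA 235 120 335 255 4.4 zA
```

```text
(no output)
```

View pics/zA.png

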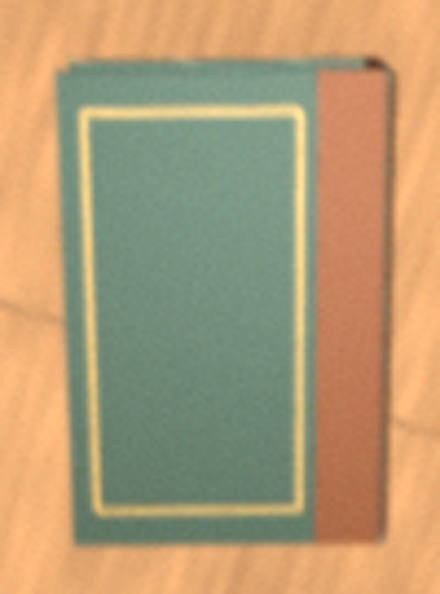

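```bash
cat > meas.py <<'E'
from h import *
import sys,pickle
# meas.py name x0 y0 f z  SLx SLy SRx SRy BRx BRy BLx BLy
a=list(map(float,sys.argv[2:]))
o,i=pickle.load(open(f"pics/{sys.argv[1]}.pkl","rb"))
p=(np.array(a[4:]).reshape(-1,2)+.5)/a[2]-.5+a[:2]
print(rect(unproj(i,p,a[3])))
E
python3 meas.py wA 235 120 4.4 34  381 70 381 543 75 543 57 71
```

```text
(array([610.65115317, 112.41287573]), np.float64(0.24690491164979556), np.float64(0.26374408917995007), np.float64(63.51123970425443), np.float64(97.67760478710217))
```

```bash
cat > go.py <<'E'
from h import *
from plant import bot
import sys
a=list(map(float,sys.argv[1:5]))
o=bot.get_obs();s,d=rel(o,a[:3],a[3]-np.pi/2);print(o['time'],s.round(2),round(d,3))
E
python3 go.py 610.5 112.8 21 0.253
```

```text
1.45 [-0.59 15.7  -0.2 ] -0.01
```

>>> {"method": "apply_moves", "body": {
  "rows": [
    [[-0.55,5,-0.2],-0.01,9.18],
    [[-0.55,10,-0.2],-0.01,9.18],
    [[-0.55,14,-0.2],-0.01,9.18],
    [[-0.55,15.7,-0.2],-0.01,9.18],
    [[-0.55,15.7,-0.2],-0.01,9.18]
  ]
}}

```text
time: 2.08
tool_pos: [610.1, 112.5, 20.4]
tcp_rot: [-1.573, -0.002, -1.317]
contact_force: [-0.2, 0.7, 0.4]
grip_width: 92.1
```

```bash
python3 go.py 610.5 112.8 21 0.253
```

```text
2.075 [-0.01 -0.06  0.04] 0.0
```

>>> {"method": "apply_moves", "body": {
  "rows": [
    [[0,0,0],0,0],
    [[0,0,0],0,0],
    [[0,0,0],0,0],
    [[0,0,0],0,0],
    [[0,0,0],0,0]
  ]
}}

```text
time: 2.7
tool_pos: [610.8, 112.6, 21.5]
tcp_rot: [-1.572, -0.002, -1.317]
contact_force: [-0.8, 0.1, 5.5]
grip_width: 65.2
```

>>> {"method": "apply_moves", "body": {
  "rows": [
    [[0,-0.5,0],0,0],
    [[0,-3,0],0,0],
    [[0,-8,0],0,0],
    [[0,-13,0],0,0],
    [[0,-16,0],0,0]
  ]
}}

```text
time: 3.32
tool_pos: [611.3, 113.1, 184.2]
tcp_rot: [-1.569, -0.003, -1.317]
contact_force: [-0.0, -0.6, -1.3]
grip_width: 64.8
```

```bash
python3 go.py 515 -375 185 -0.275
```

```text
3.325 [ 4.483e+01  1.000e-02 -2.156e+01] 0.528
```

>>> {"method": "apply_moves", "body": {
  "rows": [
    [[5,0,-2.4],0.06,0],
    [[10,0,-5],0.13,0],
    [[15.5,0,-7.4],0.2,0],
    [[21,0,-10],0.27,0],
    [[26,0,-12.5],0.33,0]
  ]
}}

```text
time: 3.95
tool_pos: [554.6, -171.9, 184.6]
tcp_rot: [-1.569, -0.002, -1.65]
contact_force: [0.5, -0.4, -1.2]
grip_width: 64.7
```

```bash
python3 go.py 515 -375 185 -0.275
```

```text
3.95 [20.56 -0.   -2.34] 0.196
```

>>> {"method": "apply_moves", "body": {
  "rows": [
    [[5,0,-0.6],0.05,0],
    [[10,0,-1.2],0.1,0],
    [[15.5,0,-1.8],0.15,0],
    [[20.5,0,-2.3],0.196,0],
    [[20.5,0,-2.3],0.196,0]
  ]
}}

```text
time: 4.58
tool_pos: [513.8, -377.8, 184.2]
tcp_rot: [-1.569, -0.002, -1.851]
contact_force: [0.8, -0.2, -1.2]
grip_width: 65.1
```

```bash
python3 look.py wT
```

```text
4.575 [ 513.82979766 -377.80564954  184.1515686 ] [-1.56924482 -0.00194725 -1.85066779] 65.09751779564621
```

View pics/wT.png

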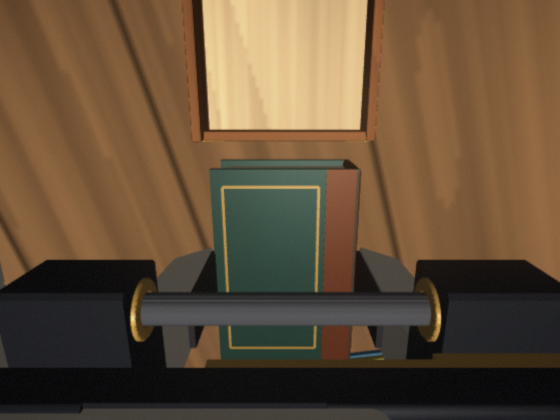

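```bash
python3 zoom.py wT 170 0 400 150 3.4 zT
```

```text
(no output)
```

View pics/zT.png

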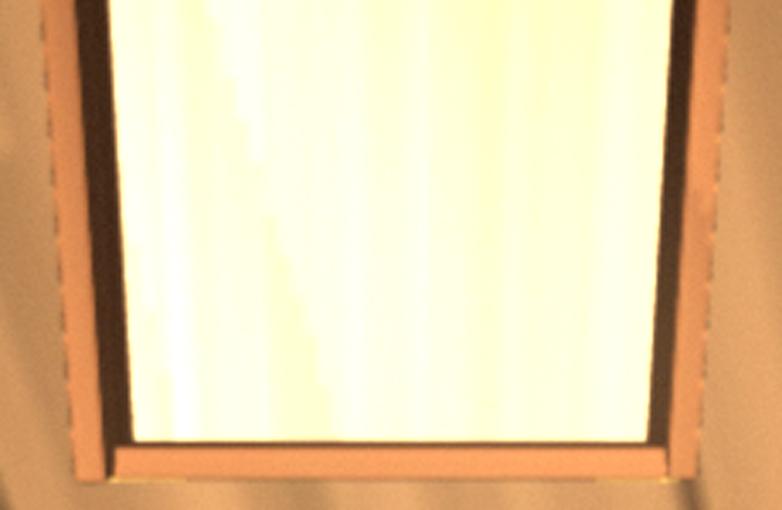

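```bash
python3 - <<'E'
from h import *
import pickle
o,i=pickle.load(open("pics/wT.pkl","rb"))
f=lambda p:(np.array(p,float)+.5)/3.4-.5+[170,0]
fl=unproj(i,f([(132,440),(646,441),(673,0),(108,0)]),8)[:,:2]
BL,BR,TR,TL=fl
d=BR-BL;print("floor width",np.linalg.norm(d),"heading from -y edge",np.arctan2(d[1],d[0]))
for a,b in((BL,TL),(BR,TR)):
    v=b-a;print("edge heading-90",np.arctan2(v[1],v[0])-np.pi/2)
th=-0.278
for th in(-.27,-.275,-.28,-.285):
    y=np.array([-np.sin(th),np.cos(th)]);print(th,"centre",(BL+BR)/2+80*y)
r=unproj(i,f([(695,478)]),36)[0,:2];x=np.array([np.cos(-.275),np.sin(-.275)]);y=np.array([-x[1],x[0]])
print("from rim",r-78*x+88*y, unproj(i,f([(76,480)]),46)[0,:2]+78*x+88*y)
# midline of floor
print(((BL+BR)/2),((TL+TR)/2))
E
```

```text
floor width 140.87511166725068 heading from -y edge -0.2817292650319033
edge heading-90 -0.2833593344705221
edge heading-90 -0.2848113973025985
-0.27 centre [ 548.41038583 -248.27423995]
-0.275 centre [ 548.79562585 -248.38189585]
-0.28 centre [ 549.18032278 -248.49147659]
-0.285 centre [ 549.564467   -248.60297944]
from rim [ 548.50989576 -248.24950373] [ 550.14472731 -247.4825346 ]
[ 527.07187089 -325.37591166] [ 557.19976814 -222.19250129]
```

```bash
python3 go.py 549.3 -248.2 90 -0.282
```

```text
4.625 [-13.21   9.41  -0.16] 0.004
```

>>> {"method": "apply_moves", "body": {
  "rows": [
    [[-5,1,-0.2],0.004,0],
    [[-10,3,-0.2],0.004,0],
    [[-13.2,5.5,-0.2],0.004,0],
    [[-13.2,9.4,-0.2],0.004,0],
    [[-13.2,9.4,-0.2],0.004,0]
  ]
}}

```text
time: 5.25
tool_pos: [547.2, -245.1, 87.6]
tcp_rot: [-1.576, 0.001, -1.85]
contact_force: [-0.1, -0.5, -1.1]
grip_width: 65.0
```

```bash
python3 go.py 549.3 -248.2 26 -0.282
```

```text
5.25 [0.25 6.16 0.32] 0.003
```

>>> {"method": "apply_moves", "body": {
  "rows": [
    [[0.25,2,0.3],0.003,0],
    [[0.25,4,0.3],0.003,0],
    [[0.25,5.4,0.3],0.003,0],
    [[0.25,5.8,0.3],0.003,0],
    [[0.25,5.8,0.3],0.003,0]
  ]
}}

```text
time: 5.88
tool_pos: [549.3, -248.4, 29.8]
tcp_rot: [-1.576, 0.001, -1.853]
contact_force: [-0.2, 0.2, -2.1]
grip_width: 65.3
```

```bash
python3 go.py 549.3 -248.2 25 -0.282
```

```text
5.875 [-0.02  0.48 -0.  ] -0.0
```

>>> {"method": "apply_moves", "body": {
  "rows": [
    [[0,0.25,0],0,0],
    [[0,0.4,0],0,0],
    [[0,0.5,0],0,0],
    [[0,0.5,0],0,0]
  ]
}}

```text
time: 6.38
tool_pos: [549.4, -248.5, 25.6]
tcp_rot: [-1.575, 0.001, -1.853]
contact_force: [-1.2, 0.6, 4.3]
grip_width: 65.0
```

>>> {"method": "apply_moves", "body": {
  "rows": [
    [[0,0,0],0,7.8],
    [[0,0,0],0,7.8],
    [[0,0,0],0,7.8],
    [[0,-1.5,0],0,7.8],
    [[0,-5,0],0,7.8]
  ]
}}

```text
time: 7.0
tool_pos: [548.8, -248.1, 75.4]
tcp_rot: [-1.578, 0.002, -1.853]
contact_force: [0.4, -1.1, -0.8]
grip_width: 78.0
```

>>> {"method": "apply_moves", "body": {
  "rows": [
    [[0,-5,0],0,9.18],
    [[0,-10,0],0,9.18],
    [[0,-10.5,0],0,9.18]
  ]
}}

```text
time: 7.38
tool_pos: [551.5, -249.6, 185.9]
tcp_rot: [-1.569, -0.001, -1.853]
contact_force: [0.2, 0.1, 0.1]
grip_width: 91.8
```

```bash
python3 look.py wA2; python3 zoom.py wA2 150 0 420 300 2 zA2;python3 go.py 477.9 349.8 180 0.565
```

```text
7.375 [ 551.45405974 -249.63806948  185.94450228] [-1.56915272e+00 -5.31174962e-04 -1.85288253e+00] 91.8370628078736
7.425 [-55.5    0.46 -23.66] -0.847
```

View pics/zA2.png

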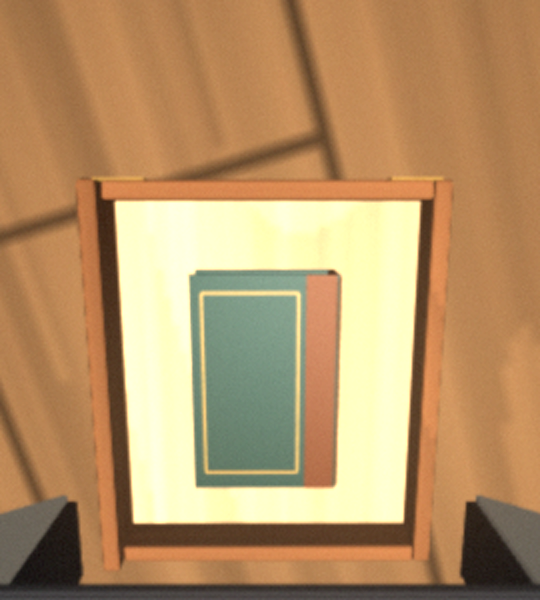

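```bash
cat > tr.py <<'E'
E
python3 - <<'E'
from h import *
import pickle
o,i=pickle.load(open("pics/wA2.pkl","rb"))
f=lambda p:(np.array(p,float)+.5)/2-.5+[150,0]
B=rect(unproj(i,f([(338,275),(335,487),(196,487),(190,275)]),38));print("book",B)
# order SL SR BR BL => TR,BR,BL,TL
fl=rect(unproj(i,f([(420,200),(404,523),(133,524),(115,200)]),8));print("floor",fl)
ri=rect(unproj(i,f([(434,199),(415,546),(124,546),(103,199)]),36));print("rim36 crude",ri)
x=np.array([np.cos(-.282),np.sin(-.282)]);y=np.array([-x[1],x[0]])
# y edges of rim at z36: outer top row 181, bottom outer 560
a=unproj(i,f([(270,181)]),36)[0,:2]; b=unproj(i,f([(270,560)]),36)[0,:2]
print("y width",(a-b)@y,"mid y",(a+b)/2@y, "book y",B[0]@y,"floor mid y",fl[0]@y)
print("book x",B[0]@x,"floor x",fl[0]@x)
E
```

```text
book (array([ 548.21284638, -248.22405333]), np.float64(-0.2822651650155009), np.float64(-0.27744853789092244), np.float64(64.37014824238284), np.float64(97.56459639347318))
floor (array([ 549.4493861 , -248.94511294]), np.float64(-0.2802261743437636), np.float64(-0.2801543963009684), np.float64(140.38442198386275), np.float64(160.94867599455264))
rim36 crude (array([ 550.07082004, -248.7254962 ]), np.float64(-0.2822621268698985), np.float64(-0.27989569768922673), np.float64(139.8995892174384), np.float64(160.09862741433693))
y width 174.74398749694376 mid y -85.95512574616319 book y -85.86426422871463 floor mid y -86.21274175001693
book x 595.6339762969986 floor x 597.0223281397851
```

>>> {"method": "apply_moves", "body": {
  "rows": [
    [[-55.5,0.5,-23.7],-0.847,9.18],
    [[-55.5,0.5,-23.7],-0.847,9.18],
    [[-55.5,0.5,-23.7],-0.847,9.18],
    [[-55.5,0.5,-23.7],-0.847,9.18],
    [[-55.5,0.5,-23.7],-0.847,9.18]
  ]
}}

```text
time: 8.05
tool_pos: [510.8, 63.6, 179.0]
tcp_rot: [-1.573, 0.003, -1.002]
contact_force: [0.7, 0.7, 0.1]
grip_width: 91.6
```

```bash
python3 go.py 477.9 349.8 180 0.565
```

```text
8.05 [-25.89  -0.06  12.64] 0.004
```

>>> {"method": "apply_moves", "body": {
  "rows": [
    [[-25.9,0,12.6],0.004,9.18],
    [[-25.9,0,12.6],0.004,9.18],
    [[-25.9,0,12.6],0.004,9.18],
    [[-25.9,0,12.6],0.004,9.18],
    [[-25.9,0,12.6],0.004,9.18]
  ]
}}

```text
time: 8.68
tool_pos: [475.9, 352.1, 178.0]
tcp_rot: [-1.576, 0.003, -1.004]
contact_force: [2.0, -0.3, 0.9]
grip_width: 91.7
```

```bash
python3 look.py wB; python3 zoom.py wB 200 80 400 260 3.2 zB
```

```text
8.675 [475.87040508 352.07244751 177.97769887] [-1.57579731  0.0032334  -1.00406061] 91.69795687026738
```

View pics/zB.png

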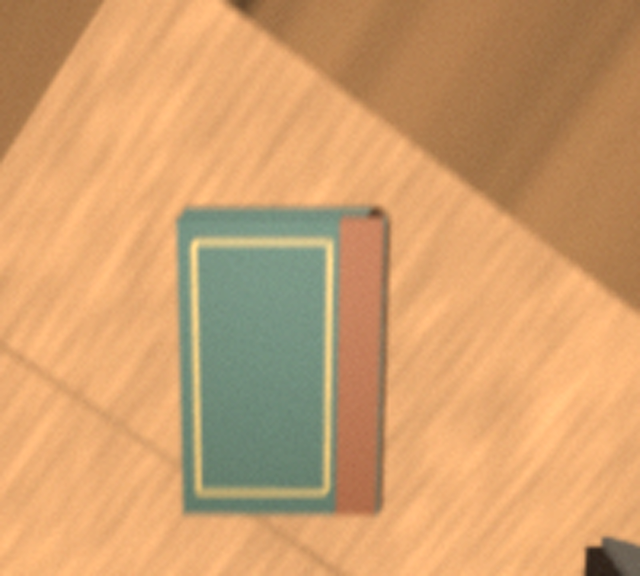

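```bash
python3 meas.py wB 200 80 3.2 30  385 217 379 514 184 514 179 217;python3 go.py 477.9 349.8 21 0.567
```

```text
(array([477.38919298, 351.59150895]), np.float64(0.5681414246312502), np.float64(0.5671488041992452), np.float64(56.37029138484238), np.float64(85.80758507838875))
8.725 [ 0.75 15.68 -0.02] 0.002
```

```bash
python3 go.py 477.6 351.5 20.5 0.567
```

```text
8.725 [ 0.59 15.73  0.05] 0.002
```

>>> {"method": "apply_moves", "body": {
  "rows": [
    [[0.6,5,0],0,9.18],
    [[0.6,10,0],0,9.18],
    [[0.6,14,0],0,9.18],
    [[0.6,15.7,0],0,9.18],
    [[0.6,15.7,0],0,9.18]
  ]
}}

```text
time: 9.35
tool_pos: [476.6, 350.6, 19.8]
tcp_rot: [-1.577, 0.006, -1.002]
contact_force: [0.0, 0.5, -0.6]
grip_width: 91.8
```

```bash
python3 go.py 477.6 351.5 20.5 0.567
```

```text
9.35 [-0.02 -0.07  0.13] 0.001
```

>>> {"method": "apply_moves", "body": {
  "rows": [
    [[0,-0.05,0.1],0,9.18],
    [[0,-0.05,0.1],0,0],
    [[0,-0.05,0.1],0,0],
    [[0,-0.05,0.1],0,0],
    [[0,-0.05,0.1],0,0]
  ]
}}

```text
time: 9.98
tool_pos: [477.6, 351.3, 20.6]
tcp_rot: [-1.577, 0.006, -1.002]
contact_force: [2.2, 2.3, 5.9]
grip_width: 56.7
```

>>> {"method": "apply_moves", "body": {
  "rows": [
    [[0,0,0],0,0],
    [[0,0,0],0,0]
  ]
}}

```text
time: 10.22
tool_pos: [478.4, 351.7, 21.2]
tcp_rot: [-1.575, 0.006, -1.002]
contact_force: [2.4, 1.7, 3.7]
grip_width: 36.7
```

```bash
python3 look.py wB2
```

```text
10.225 [478.40989313 351.71500064  21.16454934] [-1.57451417  0.00556965 -1.0023159 ] 36.70922994795168
```

View pics/wB2.png

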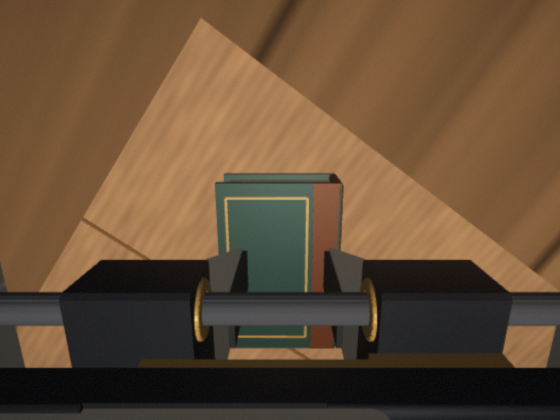

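```bash
python3 zoom.py wB2 190 160 380 365 2.9 zB2; python3 - <<'E'
from plant import bot
o=bot.get_obs();print(o['grip_width'],o['contact_force'],o['time'])
E
```

```text
32.486220110481185 [2.23090093 0.83259821 4.38067583] 10.275
```

View pics/zB2.png

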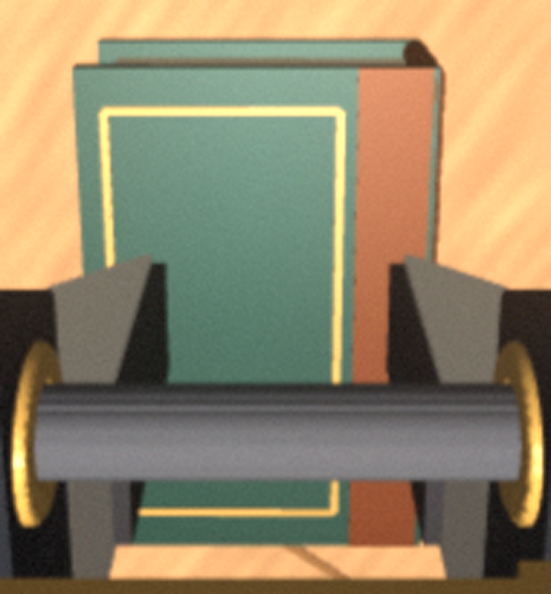

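```bash
python3 - <<'E'
from plant import bot,vision
import cv2
im=vision.capture("scene")[:,:,::-1]
cv2.imwrite("pics/s2.png",im)
cv2.imwrite("pics/zs2.png",cv2.resize(im[120:300,280:480],None,fx=3.2,fy=3.2,interpolation=cv2.INTER_CUBIC))
print(bot.get_obs()['grip_width'])
E
```

```text
28.531175489014196
```

View pics/zs2.png

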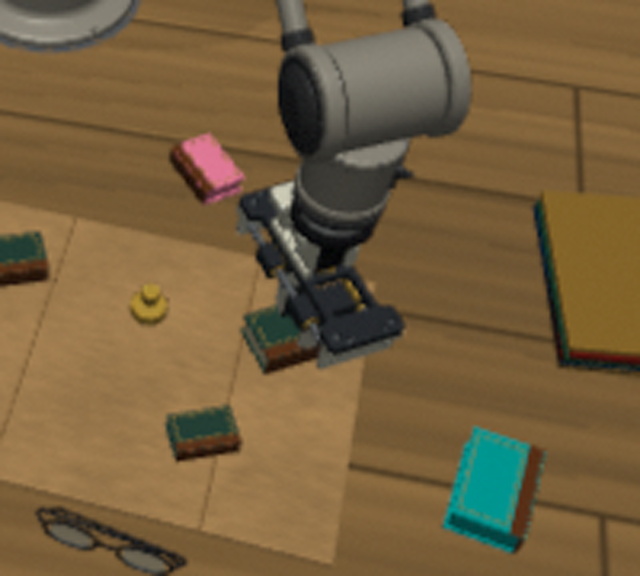

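```bash
python3 - <<'E'
from h import *
import pickle
from plant import bot
for n,w in(("wB2",36.7/2),("wB",45.9)):
    o,i=pickle.load(open(f"pics/{n}.pkl","rb"));t,R=tool(o)
    for y in(-20,-5,0,14):
        print(n,y,proj(i,[t+R@[x,y,-w] for x in(-9.5,9.5)]).round(0).tolist())
o=bot.get_obs();print(o['tool_pos'],o['grip_width'],o['contact_force'],o['joint_positions'])
E
```

```text
wB2 -20 [[245.0, 261.0], [246.0, 299.0]]
wB2 -5 [[248.0, 248.0], [249.0, 284.0]]
wB2 0 [[249.0, 244.0], [250.0, 279.0]]
wB2 14 [[252.0, 235.0], [253.0, 267.0]]
wB -20 [[183.0, 261.0], [186.0, 299.0]]
wB -5 [[191.0, 248.0], [194.0, 284.0]]
wB 0 [[194.0, 244.0], [196.0, 279.0]]
wB 14 [[200.0, 235.0], [203.0, 267.0]]
[478.40171634 351.66907961  21.1138201 ] 28.531175489014196 [2.53462449 1.30921899 3.89069961] [ 0.50190954  0.67850474  1.54905996  0.0066796   0.918195   -0.07053541]
```

>>> {"method": "apply_moves", "body": {
  "rows": [
    [[0,-1,0],0,9.18],
    [[0,-1.5,0],0,9.18],
    [[0,-1.5,0],0,9.18],
    [[0,-1.5,0],0,9.18],
    [[0,-1.5,0],0,9.18]
  ]
}}

```text
time: 10.95
tool_pos: [478.2, 351.5, 35.8]
tcp_rot: [-1.575, 0.006, -1.002]
contact_force: [-0.1, -0.6, 0.2]
grip_width: 73.7
```

>>> {"method": "apply_moves", "body": {
  "rows": [
    [[0,0,0],0,9.18],
    [[0,0,0],0,9.18],
    [[0,0,0],0,9.18]
  ]
}}

```text
time: 11.32
tool_pos: [478.2, 351.5, 35.8]
tcp_rot: [-1.575, 0.006, -1.002]
contact_force: [0.4, 0.2, 0.6]
grip_width: 91.7
```

```bash
python3 look.py wB3; python3 zoom.py wB3 140 130 440 370 2.4 zB3; python3 go.py 477.6 351.5 20 0.567
```

```text
11.325 [478.24130562 351.4865457   35.78605895] [-1.57537631  0.00564993 -1.0024411 ] 91.72635590626614
11.375 [-0.03  1.58 -0.05] 0.001
```

View pics/zB3.png

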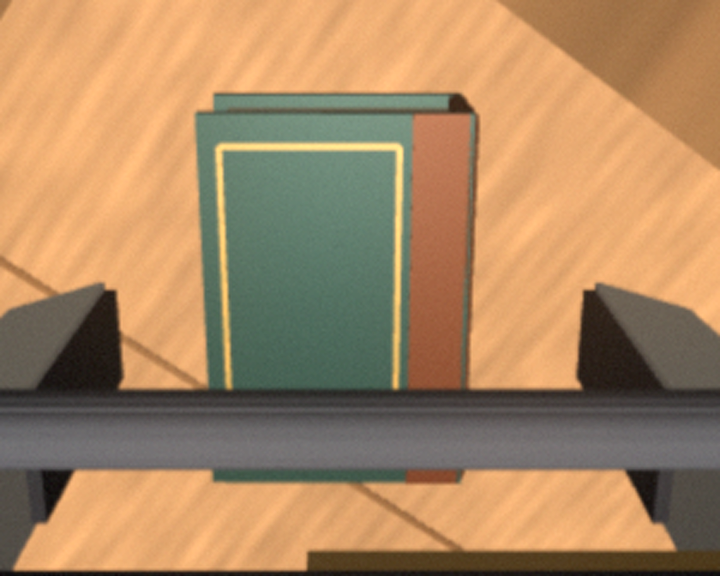

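>>> {"method": "apply_moves", "body": {
  "rows": [
    [[0,1,0],0,9.18],
    [[0,2,0],0,9.18],
    [[0,3,0],0,9.18],
    [[0,3,0],0,9.18]
  ]
}}

```text
time: 11.88
tool_pos: [477.3, 351.1, 4.4]
tcp_rot: [-1.578, 0.006, -1.002]
contact_force: [-0.4, 0.0, -0.4]
grip_width: 91.6
```

```bash
python3 go.py 477.6 351.5 0 0.567; python3 look.py wB4; python3 zoom.py wB4 140 130 440 370 2.4 zB4
```

```text
11.875 [-0.01  0.44  0.05] 0.001
11.875 [477.2988629  351.13362404   4.4455527 ] [-1.57779756  0.00580288 -1.00249404] 91.62507430735002
```

View pics/zB4.png

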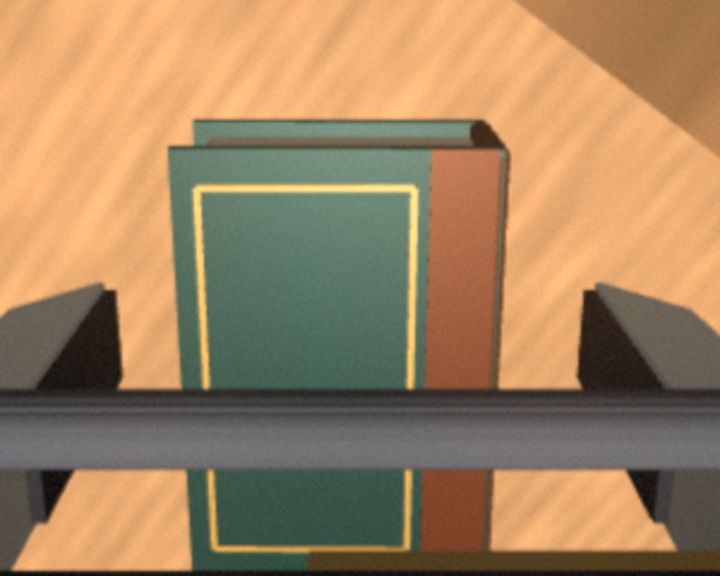

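>>> {"method": "apply_moves", "body": {
  "rows": [
    [[0,0.2,0],0,9.18],
    [[0,0.4,0],0,9.18],
    [[0,0.55,0],0,9.18],
    [[0,0.55,0],0,9.18]
  ]
}}

```text
time: 12.42
tool_pos: [477.7, 351.4, -0.4]
tcp_rot: [-1.577, 0.006, -1.002]
contact_force: [-0.4, -0.9, 0.1]
grip_width: 91.6
```

>>> {"method": "apply_moves", "body": {
  "rows": [
    [[0,0,0],0,0],
    [[0,0,0],0,0],
    [[0,0,0],0,0],
    [[0,0,0],0,0],
    [[0,0,0],0,0]
  ]
}}

```text
time: 13.05
tool_pos: [477.5, 351.3, -0.4]
tcp_rot: [-1.577, 0.006, -1.002]
contact_force: [-0.7, -0.2, 0.9]
grip_width: 57.8
```

>>> {"method": "apply_moves", "body": {
  "rows": [
    [[0,0,0],0,0],
    [[0,0,0],0,0]
  ]
}}

```text
time: 13.3
tool_pos: [477.5, 351.3, -0.4]
tcp_rot: [-1.577, 0.006, -1.002]
contact_force: [-0.3, -1.0, -0.1]
grip_width: 57.7
```

>>> {"method": "apply_moves", "body": {
  "rows": [
    [[0,-0.5,0],0,0],
    [[0,-3,0],0,0],
    [[0,-8,0],0,0],
    [[0,-13,0],0,0],
    [[0,-16,0],0,0]
  ]
}}

```text
time: 13.92
tool_pos: [479.5, 351.5, 162.7]
tcp_rot: [-1.573, 0.006, -1.002]
contact_force: [-0.1, 0.2, -1.5]
grip_width: 57.8
```

```bash
python3 look.py wB5; python3 go.py 549.3 -248.3 150 -0.281
```

```text
13.925 [479.54024835 351.49737427 162.70047538] [-1.57325214  0.00550357 -1.00232727] 57.7962525899887
13.975 [ 54.3    1.27 -26.58] 0.85
```

View pics/wB5.png

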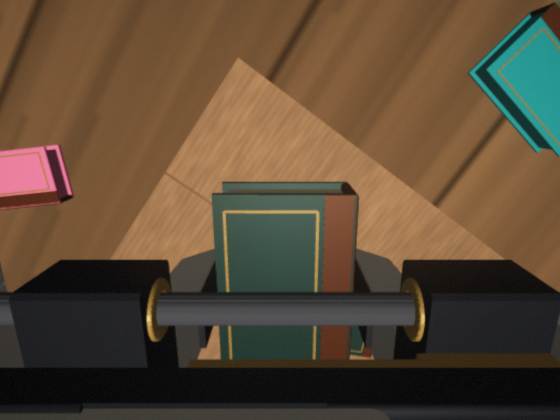

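>>> {"method": "apply_moves", "body": {
  "rows": [
    [[54.3,0,-26.6],0.85,0],
    [[54.3,0,-26.6],0.85,0],
    [[54.3,0,-26.6],0.85,0],
    [[54.3,0,-26.6],0.85,0],
    [[54.3,0,-26.6],0.85,0]
  ]
}}

```text
time: 14.6
tool_pos: [515.0, 38.8, 161.0]
tcp_rot: [-1.573, 0.006, -1.856]
contact_force: [0.6, -1.2, -2.1]
grip_width: 57.6
```

```bash
python3 go.py 549.3 -248.3 130 -0.281
```

```text
14.6 [26.6   2.93 11.38] -0.005
```

>>> {"method": "apply_moves", "body": {
  "rows": [
    [[26.6,2.9,11.4],-0.005,0],
    [[26.6,2.9,11.4],-0.005,0],
    [[26.6,2.9,11.4],-0.005,0],
    [[26.6,2.9,11.4],-0.005,0],
    [[26.6,2.9,11.4],-0.005,0]
  ]
}}

```text
time: 15.22
tool_pos: [549.0, -251.2, 129.3]
tcp_rot: [-1.573, 0.006, -1.853]
contact_force: [0.6, 0.0, -0.8]
grip_width: 57.8
```

```bash
python3 go.py 549.3 -248.3 60 -0.281
```

```text
15.225 [-0.25  6.94 -0.04] -0.002
```

>>> {"method": "apply_moves", "body": {
  "rows": [
    [[-0.2,3,0],0,0],
    [[-0.2,6,0],0,0],
    [[-0.2,8.3,0],0,0],
    [[-0.2,8.8,0],0,0],
    [[-0.2,8.8,0],0,0]
  ]
}}

```text
time: 15.85
tool_pos: [549.6, -248.8, 41.6]
tcp_rot: [-1.573, 0.006, -1.853]
contact_force: [0.2, -0.3, -0.8]
grip_width: 57.9
```

```bash
python3 go.py 549.3 -248.3 34 -0.281; python3 look.py wB6;  python3 zoom.py wB6 140 100 440 370 2.2 zB6
```

```text
15.85 [-0.03  0.76 -0.04] -0.001
15.85 [ 549.64020954 -248.76059404   41.55266403] [-1.57307787  0.00563936 -1.85322925] 57.8701348353821
```

View pics/zB6.png

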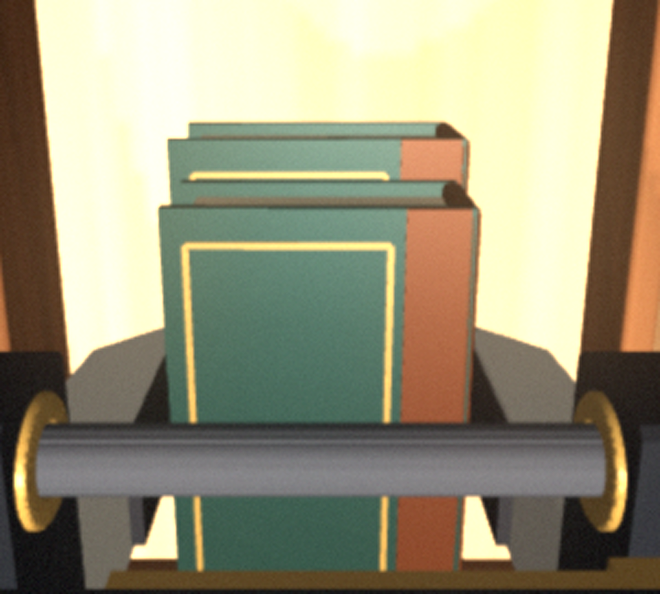

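```bash
cat > cmp.py <<'E'
from h import *
import pickle
def far(n,x0,y0,f,L,R,z,hl,th=-.281,near=False):
    o,i=pickle.load(open(f"pics/{n}.pkl","rb"))
    p=unproj(i,(np.array([L,R],float)+.5)/f-.5+[x0,y0],z)[:,:2]
    x=np.array([np.cos(th),np.sin(th)]);y=np.array([-x[1],x[0]])
    d=p[1]-p[0]
    print(n,"width",np.linalg.norm(d).round(1),"head",np.arctan2(d[1],d[0]).round(4),"tray x,y rel",((p.mean(0)-[549.3,-248.3])@x).round(2),((p.mean(0)-[549.3,-248.3])@y-hl).round(2))
E
python3 - <<'E'
from cmp import far
far("wB6",140,100,2.2,(168,140),(468,140),38,49)
far("wB6",140,100,2.2,(160,207),(478,207),72,43)
E
```

```text
wB6 width 65.1 head -0.2819 tray x,y rel -0.9 -0.5
wB6 width 56.6 head -0.2816 tray x,y rel -0.55 -1.45
```

>>> {"method": "apply_moves", "body": {
  "rows": [
    [[-0.09,0.3,-0.04],0,0],
    [[-0.09,0.5,-0.04],0,0],
    [[-0.09,0.65,-0.04],0,0],
    [[-0.09,0.75,-0.04],0,0],
    [[-0.09,0.75,-0.04],0,0]
  ]
}}

```text
time: 16.52
tool_pos: [549.8, -247.9, 34.6]
tcp_rot: [-1.572, 0.005, -1.853]
contact_force: [0.6, -0.1, -1.6]
grip_width: 57.6
```

>>> {"method": "apply_moves", "body": {
  "rows": [
    [[0,0.05,0],0,0],
    [[0,0.1,0],0,0],
    [[0,0.1,0],0,0]
  ]
}}

```text
time: 16.9
tool_pos: [549.8, -247.9, 33.7]
tcp_rot: [-1.572, 0.005, -1.853]
contact_force: [-0.2, -0.4, 0.9]
grip_width: 58.0
```

>>> {"method": "apply_moves", "body": {
  "rows": [
    [[0,0.03,0],0,0],
    [[0,0.03,0],0,7.6],
    [[0,0.03,0],0,7.6],
    [[0,0.03,0],0,7.6],
    [[0,-1,0],0,7.6]
  ]
}}

```text
time: 17.52
tool_pos: [549.3, -247.7, 43.3]
tcp_rot: [-1.574, 0.006, -1.853]
contact_force: [0.7, -0.2, 0.4]
grip_width: 76.0
```

>>> {"method": "apply_moves", "body": {
  "rows": [
    [[0,-4,0],0,9.18],
    [[0,-10,0],0,9.18],
    [[0,-14,0],0,9.18],
    [[0,-14,0],0,9.18]
  ]
}}

```text
time: 18.02
tool_pos: [551.3, -249.6, 188.2]
tcp_rot: [-1.565, 0.003, -1.853]
contact_force: [0.1, -0.1, -0.6]
grip_width: 91.8
```

```bash
python3 look.py wB7; python3 zoom.py wB7 170 60 400 280 2.7 zB7;python3 go.py 448.8 54.6 180 0.397
```

```text
18.025 [ 551.26587869 -249.62352232  188.1565237 ] [-1.5653244   0.00344377 -1.85312   ] 91.78517916221685
18.075 [-26.33   0.66 -18.19] -0.679
```

View pics/zB7.png

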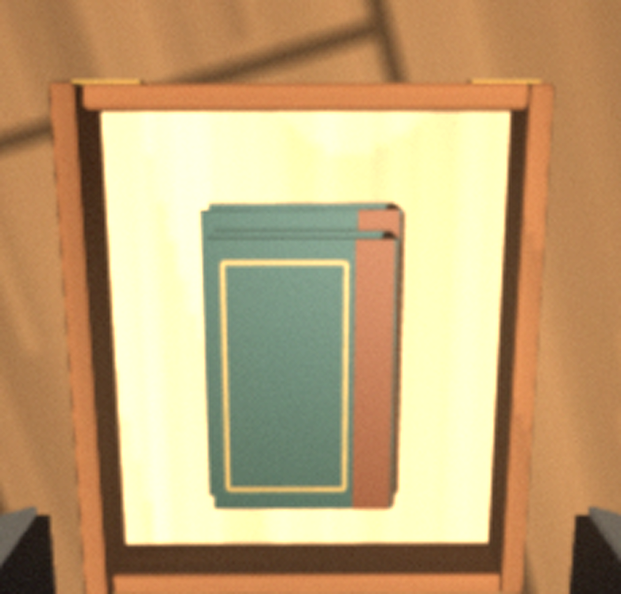

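```bash
python3 meas.py wB7 170 60 2.7 64  397 239 393 507 215 507 206 239; python3 - <<'E'
from cmp import far
far("wB7",170,60,2.7,(202,211),(403,211),38,49)
far("wB7",170,60,2.7,(206,239),(397,239),64,43)
far("wB7",170,60,2.7,(215,507),(393,507),64,-43)
E
```

```text
(array([ 548.39587565, -248.45075777]), np.float64(-0.2834983482891504), np.float64(-0.27572339094788373), np.float64(57.00524776594765), np.float64(85.38755698275745))
wB7 width 64.6 head -0.2826 tray x,y rel -0.84 -0.58
wB7 width 56.8 head -0.2827 tray x,y rel -1.05 -0.7
wB7 width 57.2 head -0.2843 tray x,y rel -0.6 -0.09
```

>>> {"method": "apply_moves", "body": {
  "rows": [
    [[-26.3,0.7,-18.2],-0.679,9.18],
    [[-26.3,0.7,-18.2],-0.679,9.18],
    [[-26.3,0.7,-18.2],-0.679,9.18],
    [[-26.3,0.7,-18.2],-0.679,9.18],
    [[-26.3,0.7,-18.2],-0.679,9.18]
  ]
}}

```text
time: 18.7
tool_pos: [449.1, 49.6, 178.6]
tcp_rot: [-1.569, 0.004, -1.173]
contact_force: [2.0, 0.9, -0.6]
grip_width: 91.7
```

```bash
python3 go.py 448.8 54.6 180 0.397
```

```text
18.7 [-0.47 -0.13  0.17] 0.0
```

>>> {"method": "apply_moves", "body": {
  "rows": [
    [[-0.5,0,0.2],0,9.18],
    [[-0.5,0,0.2],0,9.18]
  ]
}}

```text
time: 18.95
tool_pos: [448.6, 55.2, 178.0]
tcp_rot: [-1.57, 0.004, -1.172]
contact_force: [0.6, -0.2, 0.7]
grip_width: 91.9
```

```bash
python3 look.py wC; python3 zoom.py wC 200 90 380 260 3.5 zC
```

```text
18.95 [448.6391104   55.23755484 178.03998041] [-1.57015998  0.00431084 -1.17181765] 91.93205875535558
```

View pics/zC.png

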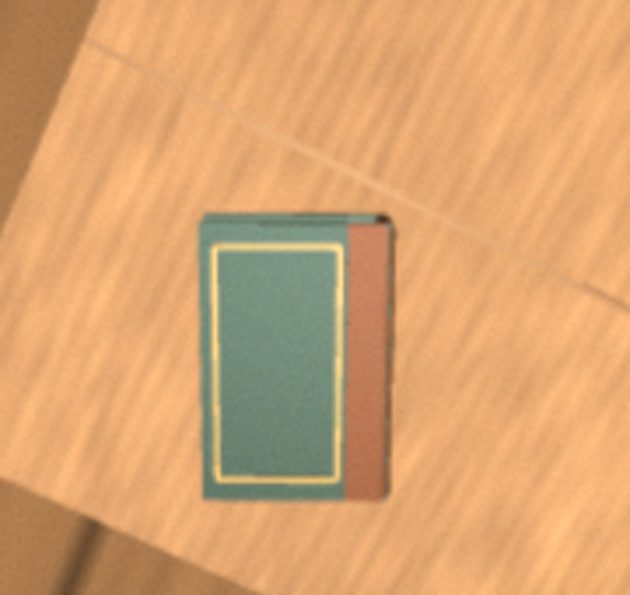

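```bash
python3 meas.py wC 200 90 3.5 26  391 225 386 499 204 499 200 225;python3 go.py 448.8 54.6 -1 0.397
```

```text
(array([447.53960274,  53.75884702]), np.float64(0.3989626519521238), np.float64(0.39639121887062406), np.float64(48.52434135680601), np.float64(73.17518555237498))
19.0 [ 0.05 17.92 -0.04] 0.001
```

```bash
python3 go.py 448.2 54.2 -1.5 0.397
```

```text
19.0 [ 0.06 17.97 -0.11] 0.001
```

>>> {"method": "apply_moves", "body": {
  "rows": [
    [[0.06,5,-0.1],0,9.18],
    [[0.06,10,-0.1],0,9.18],
    [[0.06,14.5,-0.1],0,9.18],
    [[0.06,17,-0.1],0,9.18],
    [[0.06,17.5,-0.1],0,9.18]
  ]
}}

```text
time: 19.62
tool_pos: [447.6, 52.9, 1.4]
tcp_rot: [-1.573, 0.006, -1.176]
contact_force: [0.1, 0.2, 0.2]
grip_width: 92.1
```

```bash
python3 go.py 448.2 54.2 -1.5 0.397
```

```text
19.625 [-0.09  0.29  0.11] -0.002
```

>>> {"method": "apply_moves", "body": {
  "rows": [
    [[-0.09,0.15,0.1],0,9.18],
    [[-0.09,0.25,0.1],0,9.18],
    [[-0.09,0.25,0.1],0,9.18],
    [[-0.09,0.25,0.1],0,0],
    [[-0.09,0.25,0.1],0,0]
  ]
}}

```text
time: 20.25
tool_pos: [448.3, 54.2, -0.8]
tcp_rot: [-1.573, 0.005, -1.175]
contact_force: [0.9, 0.3, 0.2]
grip_width: 76.3
```

>>> {"method": "apply_moves", "body": {
  "rows": [
    [[0,0,0],0,0],
    [[0,0,0],0,0],
    [[0,0,0],0,0],
    [[0,0,0],0,0],
    [[0,0,0],0,0]
  ]
}}

```text
time: 20.88
tool_pos: [448.3, 54.2, -0.7]
tcp_rot: [-1.573, 0.005, -1.175]
contact_force: [0.0, -0.4, 0.4]
grip_width: 49.7
```

>>> {"method": "apply_moves", "body": {
  "rows": [
    [[0,-0.5,0],0,0],
    [[0,-3,0],0,0],
    [[0,-8,0],0,0],
    [[0,-13,0],0,0],
    [[0,-16,0],0,0]
  ]
}}

```text
time: 21.5
tool_pos: [449.4, 53.5, 161.9]
tcp_rot: [-1.57, 0.004, -1.175]
contact_force: [0.7, -0.2, -0.9]
grip_width: 50.0
```

```bash
python3 go.py 549.7 -248 150 -0.282
```

```text
21.5 [31.69  1.07 -2.36] 0.677
```

>>> {"method": "apply_moves", "body": {
  "rows": [
    [[31.7,1,-2.4],0.677,0],
    [[31.7,1,-2.4],0.677,0],
    [[31.7,1,-2.4],0.677,0],
    [[31.7,1,-2.4],0.677,0],
    [[31.7,1,-2.4],0.677,0]
  ]
}}

```text
time: 22.12
tool_pos: [547.8, -244.8, 151.0]
tcp_rot: [-1.573, 0.004, -1.854]
contact_force: [1.6, 0.6, -0.4]
grip_width: 49.9
```

```bash
python3 go.py 549.7 -248 68 -0.282
```

```text
22.125 [0.28 8.29 0.29] -0.001
```

>>> {"method": "apply_moves", "body": {
  "rows": [
    [[0.28,3,0.3],0,0],
    [[0.28,6,0.3],0,0],
    [[0.28,8,0.3],0,0],
    [[0.28,8.3,0.3],0,0],
    [[0.28,8.3,0.3],0,0]
  ]
}}

```text
time: 22.75
tool_pos: [550.1, -248.1, 68.6]
tcp_rot: [-1.572, 0.004, -1.854]
contact_force: [-0.2, 0.1, -0.3]
grip_width: 49.7
```

```bash
python3 go.py 549.7 -248 59.5 -0.282; python3 look.py wC6;  python3 zoom.py wC6 140 100 440 370 2.2 zC6
```

```text
22.75 [ 0.01  0.91 -0.04] -0.001
22.75 [ 550.05604142 -248.07381207   68.55814761] [-1.57201899  0.00367422 -1.85390312] 49.68772957367975
```

View pics/zC6.png

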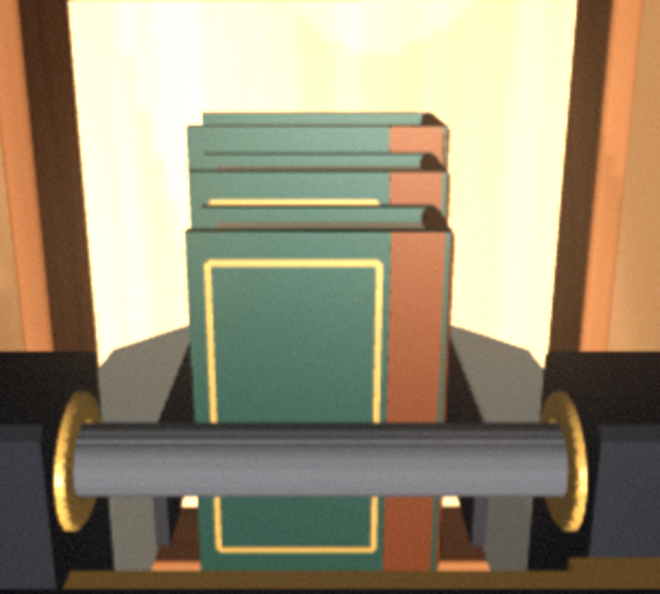

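```bash
python3 - <<'E'
from cmp import far
far("wC6",140,100,2.2,(188,127),(447,127),38,49)
far("wC6",140,100,2.2,(190,171),(449,171),64,43)
far("wC6",140,100,2.2,(187,231),(452,231),95.3,37)
E
```

```text
wC6 width 64.7 head -0.2827 tray x,y rel -0.85 -0.5
wC6 width 57.1 head -0.2826 tray x,y rel -0.3 -0.73
wC6 width 48.8 head -0.2825 tray x,y rel -0.24 -0.02
```

>>> {"method": "apply_moves", "body": {
  "rows": [
    [[0.05,0.3,-0.03],0,0],
    [[0.05,0.6,-0.03],0,0],
    [[0.05,0.8,-0.03],0,0],
    [[0.05,0.9,-0.03],0,0],
    [[0.05,0.9,-0.03],0,0]
  ]
}}

```text
time: 23.42
tool_pos: [549.9, -248.5, 59.9]
tcp_rot: [-1.571, 0.003, -1.854]
contact_force: [-0.3, 0.7, -0.7]
grip_width: 49.7
```

>>> {"method": "apply_moves", "body": {
  "rows": [
    [[0,0.05,0],0,0],
    [[0,0.08,0],0,0],
    [[0,0.08,0],0,0]
  ]
}}

```text
time: 23.8
tool_pos: [550.0, -248.6, 59.3]
tcp_rot: [-1.571, 0.003, -1.854]
contact_force: [-0.7, 0.9, 0.9]
grip_width: 49.5
```

Touching; release.

>>> {"method": "apply_moves", "body": {
  "rows": [
    [[0,0.03,0],0,0],
    [[0,0.03,0],0,7],
    [[0,0.03,0],0,7],
    [[0,0.03,0],0,7],
    [[0,-1,0],0,7]
  ]
}}

```text
time: 24.42
tool_pos: [549.4, -248.3, 68.9]
tcp_rot: [-1.573, 0.004, -1.854]
contact_force: [-0.5, -0.5, 0.6]
grip_width: 69.9
```

>>> {"method": "apply_moves", "body": {
  "rows": [
    [[0,-4,0],0,9.18],
    [[0,-9,0],0,9.18],
    [[0,-12,0],0,9.18],
    [[0,-12,0],0,9.18]
  ]
}}

```text
time: 24.92
tool_pos: [550.9, -249.6, 192.5]
tcp_rot: [-1.566, 0.002, -1.854]
contact_force: [0.6, 0.4, 0.3]
grip_width: 91.6
```

```bash
python3 look.py wC7; python3 zoom.py wC7 170 60 400 280 2.7 zC7;python3 go.py 608.6 277.2 180 0.39
```

```text
24.925 [ 550.85228578 -249.57821552  192.49294802] [-1.56645723  0.0021272  -1.85369268] 91.60620497658478
24.975 [-52.17   1.19  -9.06] -0.673
```

View pics/zC7.png

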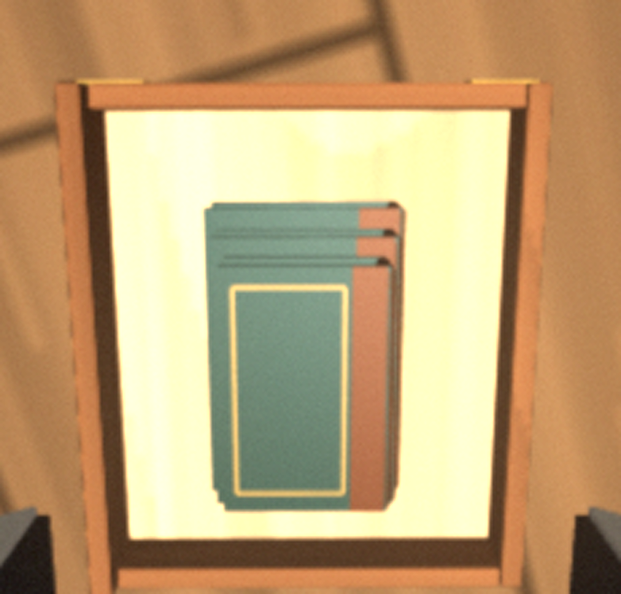

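>>> {"method": "apply_moves", "body": {
  "rows": [
    [[-52.2,1.2,-9],-0.673,9.18],
    [[-52.2,1.2,-9],-0.673,9.18],
    [[-52.2,1.2,-9],-0.673,9.18],
    [[-52.2,1.2,-9],-0.673,9.18],
    [[-52.2,1.2,-9],-0.673,9.18]
  ]
}}

```text
time: 25.6
tool_pos: [583.9, 63.6, 182.0]
tcp_rot: [-1.571, 0.003, -1.18]
contact_force: [1.3, 0.1, 0.3]
grip_width: 92.3
```

```bash
python3 go.py 608.6 277.2 180 0.39; python3 meas.py wC7 170 60 2.7 86  391 267 387 510 225 510 216 267;  python3 - <<'E'
from cmp import far
far("wC7",170,60,2.7,(206,209),(405,209),38,49)
far("wC7",170,60,2.7,(209,237),(399,237),64,43)
far("wC7",170,60,2.7,(217,267),(391,267),86,37)
E
```

```text
25.6 [-18.8    0.26  10.42] 0.001
(array([ 548.45823068, -248.62646893]), np.float64(-0.2839094556870925), np.float64(-0.27491072906926634), np.float64(49.127424331343484), np.float64(73.41419667630187))
wC7 width 64.8 head -0.2831 tray x,y rel -0.44 -0.57
wC7 width 57.3 head -0.2832 tray x,y rel -0.86 -0.82
wC7 width 49.0 head -0.2834 tray x,y rel -0.8 -0.84
```

Stack aligned within half a millimetre. On to D.

>>> {"method": "apply_moves", "body": {
  "rows": [
    [[-18.8,0.2,10.4],0,9.18],
    [[-18.8,0.2,10.4],0,9.18],
    [[-18.8,0.2,10.4],0,9.18],
    [[-18.8,0.2,10.4],0,9.18],
    [[-18.8,0.2,10.4],0,9.18]
  ]
}}

```text
time: 26.22
tool_pos: [607.1, 279.2, 178.3]
tcp_rot: [-1.574, 0.004, -1.176]
contact_force: [0.2, -0.1, 0.5]
grip_width: 91.5
```

```bash
python3 look.py wD; python3 zoom.py wD 200 90 380 260 3.5 zD
```

```text
26.225 [607.13712028 279.2231488  178.30959858] [-1.57415316  0.00364948 -1.17622915] 91.52639684002878
```

View pics/zD.png

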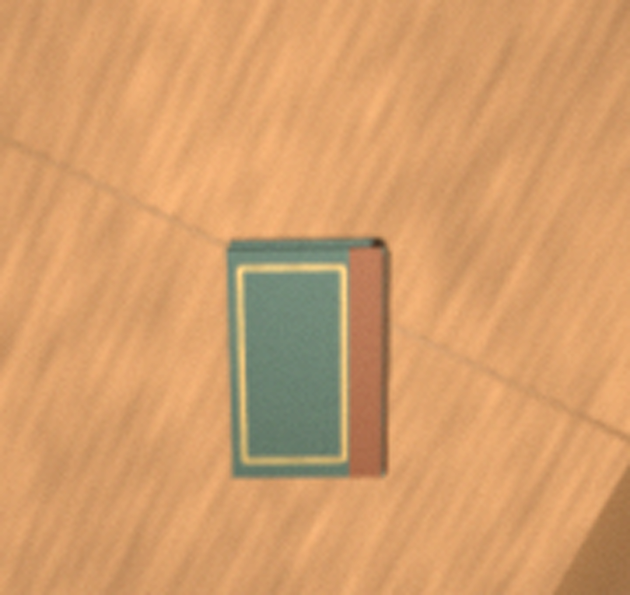

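```bash
python3 meas.py wD 200 90 3.5 22  386 249 384 476 233 476 228 249;python3 go.py 608.6 277.8 -1.5 0.397
```

```text
(array([608.82163478, 277.96659704]), np.float64(0.39551458387975913), np.float64(0.4029178824033908), np.float64(40.73027992335031), np.float64(61.43377074654832))
26.275 [ 0.08 18.02  0.18] -0.004
```

```bash
python3 go.py 609.2 278.3 -2 0.398
```

```text
26.275 [ 0.05 18.07  0.25] -0.005
```

>>> {"method": "apply_moves", "body": {
  "rows": [
    [[0.05,5,0.25],-0.005,9.18],
    [[0.05,10,0.25],-0.005,9.18],
    [[0.05,14.5,0.25],-0.005,9.18],
    [[0.05,17,0.25],-0.005,9.18],
    [[0.05,17.5,0.25],-0.005,9.18]
  ]
}}

```text
time: 26.9
tool_pos: [607.8, 276.1, 1.2]
tcp_rot: [-1.579, 0.003, -1.175]
contact_force: [-0.3, -0.3, 0.2]
grip_width: 91.8
```

```bash
python3 go.py 609.2 278.3 -2 0.398
```

```text
26.9 [-0.14  0.32  0.22] -0.002
```

>>> {"method": "apply_moves", "body": {
  "rows": [
    [[-0.14,0.15,0.2],0,9.18],
    [[-0.14,0.25,0.2],0,9.18],
    [[-0.14,0.28,0.2],0,9.18],
    [[-0.14,0.28,0.2],0,0],
    [[-0.14,0.28,0.2],0,0]
  ]
}}

```text
time: 27.52
tool_pos: [609.1, 278.3, -1.2]
tcp_rot: [-1.579, 0.003, -1.174]
contact_force: [-0.1, -0.1, -0.4]
grip_width: 76.6
```

>>> {"method": "apply_moves", "body": {
  "rows": [
    [[0,0,0],0,0],
    [[0,0,0],0,0],
    [[0,0,0],0,0],
    [[0,0,0],0,0],
    [[0,0,0],0,0]
  ]
}}

```text
time: 28.15
tool_pos: [609.1, 278.3, -1.3]
tcp_rot: [-1.579, 0.003, -1.174]
contact_force: [-0.4, 0.0, 0.6]
grip_width: 41.8
```

>>> {"method": "apply_moves", "body": {
  "rows": [
    [[0,0,0],0,0]
  ]
}}

```text
time: 28.28
tool_pos: [609.2, 278.3, -1.2]
tcp_rot: [-1.579, 0.003, -1.174]
contact_force: [0.1, 0.3, -0.5]
grip_width: 41.9
```

>>> {"method": "apply_moves", "body": {
  "rows": [
    [[0,-0.5,0],0,0],
    [[0,-3,0],0,0],
    [[0,-8,0],0,0],
    [[0,-13,0],0,0],
    [[0,-17,0],0,0]
  ]
}}

```text
time: 28.9
tool_pos: [610.9, 278.4, 171.5]
tcp_rot: [-1.577, 0.003, -1.175]
contact_force: [0.9, -0.2, -0.8]
grip_width: 41.8
```

```bash
python3 go.py 549.9 -248.4 165 -0.282
```

```text
28.9 [ 46.25   0.66 -25.96] 0.678
```

>>> {"method": "apply_moves", "body": {
  "rows": [
    [[46.2,0.5,-26],0.678,0],
    [[46.2,0.5,-26],0.678,0],
    [[46.2,0.5,-26],0.678,0],
    [[46.2,0.5,-26],0.678,0],
    [[46.2,0.5,-26],0.678,0]
  ]
}}

```text
time: 29.52
tool_pos: [574.1, -34.0, 168.0]
tcp_rot: [-1.576, -0.001, -1.854]
contact_force: [1.6, -0.1, -0.6]
grip_width: 41.8
```

```bash
python3 go.py 549.9 -248.4 150 -0.282
```

```text
29.525 [21.26  1.81  3.67] -0.001
```

>>> {"method": "apply_moves", "body": {
  "rows": [
    [[21.3,1.8,3.7],0,0],
    [[21.3,1.8,3.7],0,0],
    [[21.3,1.8,3.7],0,0],
    [[21.3,1.8,3.7],0,0],
    [[21.3,1.8,3.7],0,0]
  ]
}}

```text
time: 30.15
tool_pos: [549.3, -251.2, 150.0]
tcp_rot: [-1.576, -0.001, -1.857]
contact_force: [0.6, 0.6, 0.1]
grip_width: 41.8
```

```bash
python3 go.py 549.9 -248.4 90 -0.282
```

```text
30.15 [-0.3   6.    0.01] -0.005
```

>>> {"method": "apply_moves", "body": {
  "rows": [
    [[-0.25,2,0],-0.005,0],
    [[-0.25,4,0],-0.005,0],
    [[-0.25,5.5,0],-0.005,0],
    [[-0.25,6,0],-0.005,0],
    [[-0.25,6,0],-0.005,0]
  ]
}}

```text
time: 30.78
tool_pos: [549.9, -248.5, 90.1]
tcp_rot: [-1.576, -0.001, -1.852]
contact_force: [0.2, -0.6, -0.2]
grip_width: 41.6
```

```bash
python3 go.py 549.9 -248.4 81 -0.282; python3 look.py wD6;  python3 zoom.py wD6 140 100 440 370 2.2 zD6
```

```text
30.775 [-0.01  0.91  0.  ] 0.001
30.775 [ 549.88009129 -248.49051562   90.10621295] [-1.57638911e+00 -1.38020013e-03 -1.85198261e+00] 41.63413394918179
```

View pics/zD6.png

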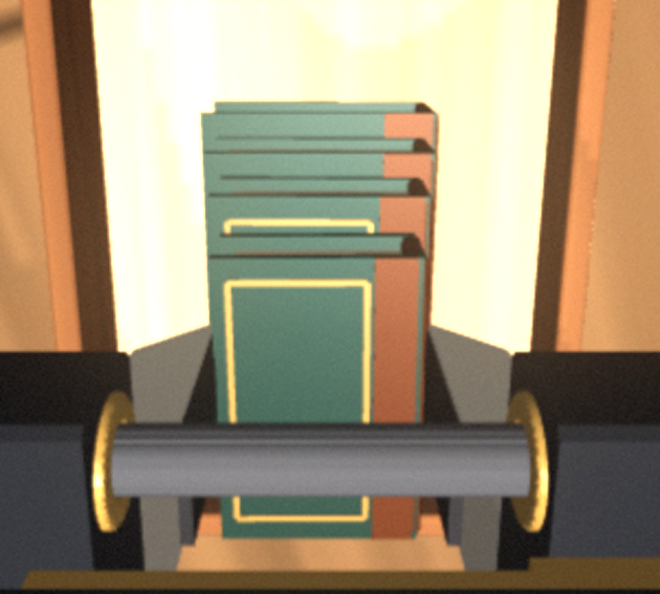

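```bash
python3 - <<'E'
from cmp import far
far("wD6",140,100,2.2,(202,114),(437,114),38,49)
far("wD6",140,100,2.2,(204,153),(435,153),64,43)
far("wD6",140,100,2.2,(208,195),(431,195),86,37)
far("wD6",140,100,2.2,(209,257),(425,257),113.3,31)
E
```

```text
wD6 width 64.7 head -0.2803 tray x,y rel -0.81 -0.47
wD6 width 56.9 head -0.28 tray x,y rel -0.64 -0.86
wD6 width 49.4 head -0.2797 tray x,y rel -0.49 -0.47
wD6 width 41.1 head -0.2792 tray x,y rel -0.78 -0.4
```

>>> {"method": "apply_moves", "body": {
  "rows": [
    [[0,0.3,0],0,0],
    [[0,0.6,0],0,0],
    [[0,0.8,0],0,0],
    [[0,0.88,0],0,0],
    [[0,0.88,0],0,0]
  ]
}}

```text
time: 31.45
tool_pos: [550.0, -248.7, 81.6]
tcp_rot: [-1.576, -0.002, -1.852]
contact_force: [-0.2, -0.8, -0.2]
grip_width: 41.4
```

>>> {"method": "apply_moves", "body": {
  "rows": [
    [[0,0.04,0],0,0],
    [[0,0.06,0],0,0],
    [[0,0.06,0],0,0]
  ]
}}

```text
time: 31.82
tool_pos: [550.0, -248.7, 81.1]
tcp_rot: [-1.576, -0.002, -1.852]
contact_force: [-0.3, -0.4, 0.0]
grip_width: 41.8
```

>>> {"method": "apply_moves", "body": {
  "rows": [
    [[0,0.03,0],0,0],
    [[0,0.06,0],0,0],
    [[0,0.06,0],0,0]
  ]
}}

```text
time: 32.2
tool_pos: [550.0, -248.8, 80.7]
tcp_rot: [-1.575, -0.002, -1.852]
contact_force: [-0.3, -0.6, 2.7]
grip_width: 41.8
```

Contact; release.

>>> {"method": "apply_moves", "body": {
  "rows": [
    [[0,0,0],0,6.2],
    [[0,0,0],0,6.2],
    [[0,0,0],0,6.2],
    [[0,-1,0],0,6.2],
    [[0,-4,0],0,9.18]
  ]
}}

```text
time: 32.83
tool_pos: [549.4, -248.3, 120.2]
tcp_rot: [-1.579, -0.001, -1.852]
contact_force: [0.3, 0.2, 0.7]
grip_width: 68.1
```

>>> {"method": "apply_moves", "body": {
  "rows": [
    [[0,-3,0],0,9.18],
    [[0,-8,0],0,9.18],
    [[0,-8,0],0,9.18]
  ]
}}

```text
time: 33.2
tool_pos: [552.1, -249.6, 205.5]
tcp_rot: [-1.569, -0.003, -1.852]
contact_force: [1.4, 0.8, 0.3]
grip_width: 91.2
```

```bash
python3 look.py wD7; python3 zoom.py wD7 170 60 400 280 2.7 zD7;python3 go.py 472.3 205.3 180 0.1
```

```text
33.2 [ 552.08546153 -249.58084326  205.53467444] [-1.56933112 -0.00334453 -1.85205226] 91.18008807003605
33.25 [-41.46   2.26 -20.16] -0.381
```

View pics/zD7.png

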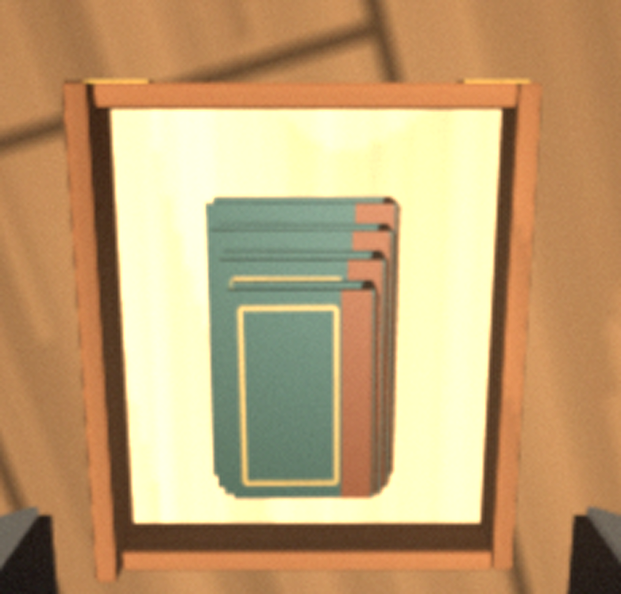

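```bash
python3 meas.py wD7 170 60 2.7 104  375 291 371 496 232 496 226 291;  python3 - <<'E'
from cmp import far
far("wD7",170,60,2.7,(207,204),(399,204),38,49)
far("wD7",170,60,2.7,(212,231),(393,231),64,43)
far("wD7",170,60,2.7,(218,260),(385,260),86,37)
far("wD7",170,60,2.7,(226,291),(375,291),104,31)
far("wD7",170,60,2.7,(232,496),(371,496),104,-31)
E
```

```text
(array([ 548.28999875, -248.57807944]), np.float64(-0.2814624782377179), np.float64(-0.27959768631835086), np.float64(41.28300598968797), np.float64(61.05869271350847))
wD7 width 64.9 head -0.2812 tray x,y rel -0.7 -0.49
wD7 width 56.9 head -0.2812 tray x,y rel -0.67 -0.75
wD7 width 49.1 head -0.2813 tray x,y rel -0.8 -0.86
wD7 width 41.5 head -0.2813 tray x,y rel -0.94 -1.02
wD7 width 41.1 head -0.2816 tray x,y rel -0.85 -0.08
```

>>> {"method": "apply_moves", "body": {
  "rows": [
    [[-41.5,2.2,-20.1],-0.38,9.18],
    [[-41.5,2.2,-20.1],-0.38,9.18],
    [[-41.5,2.2,-20.1],-0.38,9.18],
    [[-41.5,2.2,-20.1],-0.38,9.18],
    [[-41.5,2.2,-20.1],-0.38,9.18]
  ]
}}

```text
time: 33.88
tool_pos: [496.5, 61.2, 186.0]
tcp_rot: [-1.576, -0.001, -1.473]
contact_force: [1.4, 0.9, 0.8]
grip_width: 91.8
```

```bash
python3 go.py 472.3 205.3 180 0.1
```

```text
33.875 [-14.58   0.6   -0.99] -0.002
```

>>> {"method": "apply_moves", "body": {
  "rows": [
    [[-14.6,0.5,-1],0,9.18],
    [[-14.6,0.5,-1],0,9.18],
    [[-14.6,0.5,-1],0,9.18],
    [[-14.6,0.5,-1],0,9.18]
  ]
}}

```text
time: 34.38
tool_pos: [471.0, 206.9, 179.9]
tcp_rot: [-1.578, -0.001, -1.469]
contact_force: [0.8, -0.3, -0.3]
grip_width: 92.0
```

```bash
python3 look.py wW; python3 zoom.py wW 220 120 350 250 4.5 zW; python3 go.py 472.3 205.3 60 0.1
```

```text
34.375 [470.95529031 206.85592912 179.92725481] [-1.57825615e+00 -9.15417190e-04 -1.46911877e+00] 91.97204219370245
34.425 [ 0.03 12.01  0.16] 0.0
```

View pics/zW.png

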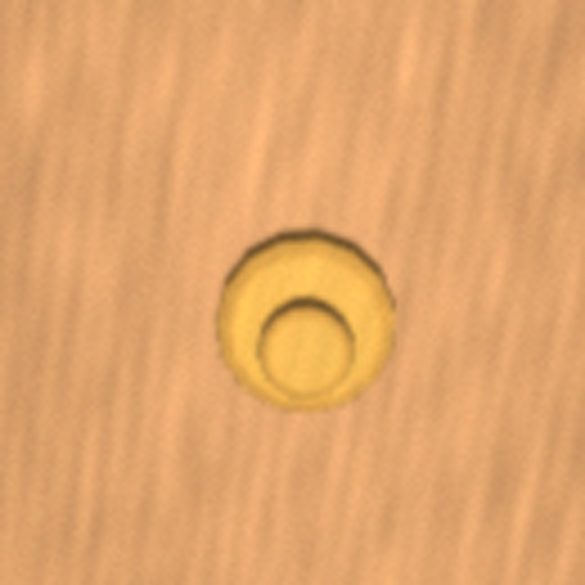

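```bash
python3 - <<'E'
from h import *
import pickle
o,i=pickle.load(open("pics/wW.pkl","rb"));f=lambda p:(np.array(p)+.5)/4.5-.5+[220,120]
print(unproj(i,f([(306,325),(217,325),(395,325),(306,238),(306,412)]),16),unproj(i,f([(307,350)]),40))
E
python3 go.py 472.5 205 0 0.1
```

```text
[[471.44874328 204.45491057  16.        ]
 [452.88431324 202.52528507  16.        ]
 [489.99740936 206.38289753  16.        ]
 [469.54279599 222.78489292  16.        ]
 [473.41387206 185.55576467  16.        ]] [[471.60835675 205.10668995  40.        ]]
34.425 [ 0.06 18.01  0.22] 0.0
```

```bash
python3 go.py 472.1 205.1 -2 0.1
```

```text
34.425 [ 0.04 18.21  0.19] 0.0
```

>>> {"method": "apply_moves", "body": {
  "rows": [
    [[0.05,5,0.2],0,9.18],
    [[0.05,10,0.2],0,9.18],
    [[0.05,14.5,0.2],0,9.18],
    [[0.05,17,0.2],0,9.18],
    [[0.05,17.6,0.2],0,9.18]
  ]
}}

```text
time: 35.05
tool_pos: [471.4, 203.3, 2.4]
tcp_rot: [-1.582, -0.002, -1.472]
contact_force: [-0.4, 0.0, 0.2]
grip_width: 91.6
```

```bash
python3 go.py 472.1 205.1 -2 0.1
```

```text
35.05 [-0.17  0.44  0.09] -0.002
```

>>> {"method": "apply_moves", "body": {
  "rows": [
    [[-0.17,0.15,0.1],0,9.18],
    [[-0.17,0.3,0.1],0,9.18],
    [[-0.17,0.35,0.1],0,0],
    [[-0.17,0.35,0.1],0,0],
    [[-0.17,0.35,0.1],0,0]
  ]
}}

```text
time: 35.67
tool_pos: [472.3, 205.2, -0.8]
tcp_rot: [-1.581, -0.002, -1.472]
contact_force: [-0.5, -0.2, -0.2]
grip_width: 66.2
```

>>> {"method": "apply_moves", "body": {
  "rows": [
    [[0,0,0],0,0],
    [[0,0,0],0,0],
    [[0,0,0],0,0],
    [[0,0,0],0,0],
    [[0,0,0],0,0]
  ]
}}

```text
time: 36.3
tool_pos: [472.3, 205.2, -0.8]
tcp_rot: [-1.581, -0.002, -1.472]
contact_force: [0.3, 0.8, -0.3]
grip_width: 36.7
```

>>> {"method": "apply_moves", "body": {
  "rows": [
    [[0,0,0],0,0]
  ]
}}

```text
time: 36.42
tool_pos: [472.3, 205.2, -0.8]
tcp_rot: [-1.581, -0.002, -1.472]
contact_force: [-0.2, -0.1, -0.2]
grip_width: 36.5
```

>>> {"method": "apply_moves", "body": {
  "rows": [
    [[0,-0.5,0],0,0],
    [[0,-2,0],0,0],
    [[0,-4,0],0,0],
    [[0,-6,0],0,0],
    [[0,-6,0],0,0]
  ]
}}

```text
time: 37.05
tool_pos: [474.2, 205.8, 61.3]
tcp_rot: [-1.577, -0.001, -1.472]
contact_force: [-0.7, -0.7, -0.9]
grip_width: 36.5
```

```bash
python3 look.py wW2; python3 zoom.py wW2 140 130 440 370 2.4 zW2; python3 go.py 550 -248.6 180 -0.282
```

```text
37.05 [474.19081624 205.80093656  61.27717274] [-1.57692325e+00 -1.26139255e-03 -1.47219363e+00] 36.48235812056977
37.1 [ 45.97 -11.94   3.06] 0.381
```

View pics/zW2.png

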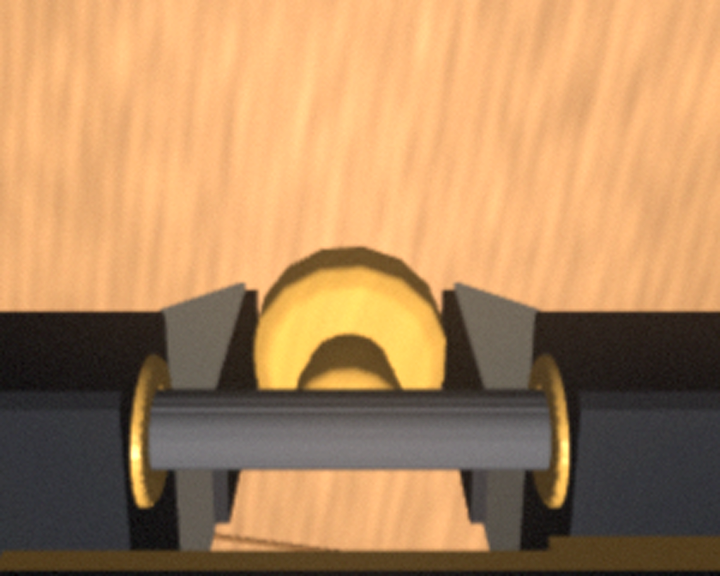

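```bash
python3 - <<'E'
from h import *
import pickle
o,i=pickle.load(open("pics/wW2.pkl","rb"));f=lambda p:(np.array(p)+.5)/2.4-.5+[140,130]
t,R=tool(o)
P=unproj(i,f([(352,267),(258,345),(445,345)]),t[2]+4.8+12)
print(((P-t)@R).round(1))
P=unproj(i,f([(352,247)]),t[2]+4.8);print(((P-t)@R).round(1))
E
```

```text
[[-17.5 -16.8  -0.3]
 [ -1.5 -16.7 -18.2]
 [ -1.6 -16.9  17.5]]
[[-17.2  -4.8  -0.2]]
```

>>> {"method": "apply_moves", "body": {
  "rows": [
    [[5,-6,0.4],0.05,0],
    [[10,-11,1],0.1,0],
    [[15,-12,1.2],0.15,0],
    [[21,-12,1.6],0.2,0],
    [[27,-12,2],0.25,0]
  ]
}}

```text
time: 37.72
tool_pos: [520.0, -57.9, 180.3]
tcp_rot: [-1.578, -0.004, -1.724]
contact_force: [1.3, 0.7, -1.7]
grip_width: 36.4
```

```bash
python3 go.py 550 -248.6 180 -0.282
```

```text
37.725 [18.39  0.05  5.87] 0.129
```

>>> {"method": "apply_moves", "body": {
  "rows": [
    [[6,0,2],0.06,0],
    [[12,0,4],0.129,0],
    [[17,0,5.8],0.129,0],
    [[18.3,0,5.9],0.129,0],
    [[18.3,0,5.9],0.129,0]
  ]
}}

```text
time: 38.35
tool_pos: [549.6, -247.9, 179.2]
tcp_rot: [-1.58, -0.004, -1.854]
contact_force: [0.4, 1.0, -1.4]
grip_width: 36.2
```

```bash
python3 go.py 550.2 -247.6 110 -0.282
```

```text
38.35 [-0.07  6.92  0.11] -0.001
```

>>> {"method": "apply_moves", "body": {
  "rows": [
    [[-0.1,2.5,0],0,0],
    [[-0.1,5,0],0,0],
    [[-0.1,6.5,0],0,0],
    [[-0.1,6.9,0],0,0],
    [[-0.1,6.9,0],0,0]
  ]
}}

```text
time: 38.98
tool_pos: [549.6, -246.6, 110.7]
tcp_rot: [-1.58, -0.004, -1.854]
contact_force: [0.9, 0.3, -0.9]
grip_width: 36.2
```

```bash
python3 go.py 550.2 -247.6 99.5 -0.282; python3 look.py wW3; python3 zoom.py wW3 140 110 440 370 2.3 zW3
```

```text
38.975 [0.07 1.12 0.1 ] -0.001
38.975 [ 549.58377521 -246.63338998  110.72837301] [-1.57957275 -0.00367648 -1.85350271] 36.193337694375806
```

View pics/zW3.png

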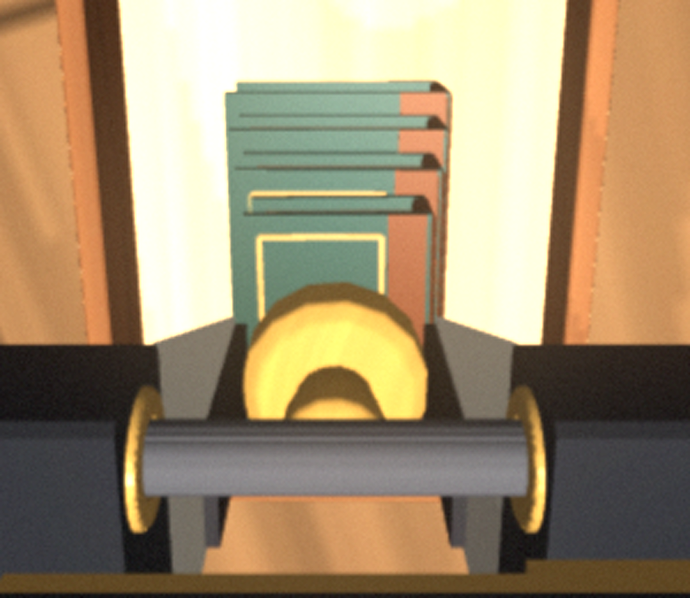

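```bash
python3 - <<'E'
from cmp import *
far("wW3",140,110,2.3,(236,214),(433,214),104,31)
far("wW3",140,110,2.3,(245,370),(428,370),127.5,0)
far("wW3",140,110,2.3,(300,302),(372,302),127.5,19)
far("wW3",140,110,2.3,(300,284),(372,284),115.5,19)
E
```

```text
wW3 width 42.8 head -0.2802 tray x,y rel -1.18 -0.74
wW3 width 36.4 head -0.2782 tray x,y rel -0.6 4.46
wW3 width 14.0 head -0.2791 tray x,y rel -0.66 -0.08
wW3 width 15.0 head -0.2793 tray x,y rel -0.76 -0.72
```

>>> {"method": "apply_moves", "body": {
  "rows": [
    [[0.03,0.4,-0.03],0,0],
    [[0.03,0.8,-0.03],0,0],
    [[0.03,1.0,-0.03],0,0],
    [[0.03,1.1,-0.03],0,0],
    [[0.03,1.1,-0.03],0,0]
  ]
}}

```text
time: 39.65
tool_pos: [549.3, -247.2, 100.0]
tcp_rot: [-1.579, -0.004, -1.854]
contact_force: [0.7, 0.4, -1.1]
grip_width: 36.6
```

>>> {"method": "apply_moves", "body": {
  "rows": [
    [[0,0.03,0],0,0],
    [[0,0.05,0],0,0],
    [[0,0.05,0],0,0]
  ]
}}

```text
time: 40.02
tool_pos: [549.3, -247.2, 99.5]
tcp_rot: [-1.579, -0.004, -1.854]
contact_force: [-0.2, -0.7, -1.4]
grip_width: 36.0
```

>>> {"method": "apply_moves", "body": {
  "rows": [
    [[0,0.03,0],0,0],
    [[0,0.06,0],0,0],
    [[0,0.06,0],0,0]
  ]
}}

```text
time: 40.4
tool_pos: [549.3, -247.2, 99.2]
tcp_rot: [-1.579, -0.004, -1.854]
contact_force: [-0.9, -0.2, 0.8]
grip_width: 36.1
```

>>> {"method": "apply_moves", "body": {
  "rows": [
    [[0,0.02,0],0,0],
    [[0,0.02,0],0,5.6],
    [[0,0.02,0],0,5.6],
    [[0,0.02,0],0,5.6],
    [[0,0.02,0],0,5.6]
  ]
}}

```text
time: 41.02
tool_pos: [549.3, -247.2, 98.9]
tcp_rot: [-1.579, -0.004, -1.854]
contact_force: [0.6, -0.6, -0.1]
grip_width: 56.2
```

>>> {"method": "apply_moves", "body": {
  "rows": [
    [[0,-1,0],0,5.6],
    [[0,-3,0],0,5.6],
    [[0,-6,0],0,5.6],
    [[0,-10,0],0,9.18],
    [[0,-10,0],0,9.18]
  ]
}}

```text
time: 41.65
tool_pos: [551.9, -248.0, 203.4]
tcp_rot: [-1.571, -0.006, -1.854]
contact_force: [-0.6, -0.5, 0.3]
grip_width: 71.3
```

```bash
python3 look.py wF; python3 zoom.py wF 170 60 400 280 2.7 zF; python3 -c "
from plant import vision;import cv2
for n in('top','scene'): cv2.imwrite(f'pics/{n}F.png',vision.capture(n)[:,:,::-1])"
```

```text
41.65 [ 551.91729055 -248.00313655  203.37116177] [-1.57087538 -0.0060347  -1.85368013] 71.34450242937108
```

View pics/zF.png

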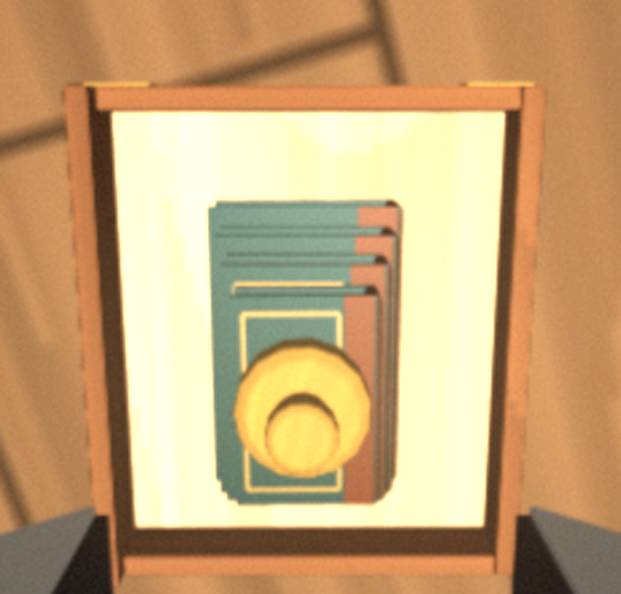

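View pics/sceneF.png

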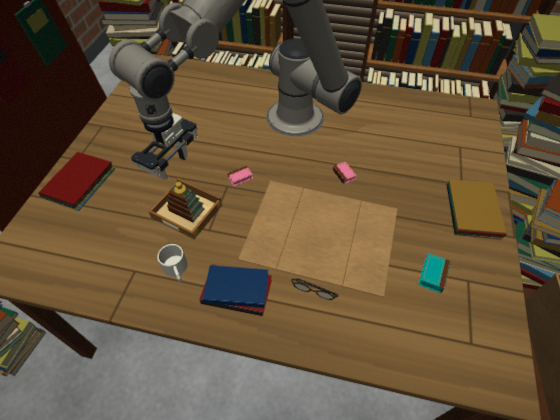

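```bash
python3 - <<'E'
from cmp import *
far("wF",170,60,2.7,(229,296),(379,296),104,31)
far("wF",170,60,2.7,(236,502),(375,502),104,-31)
far("wF",170,60,2.7,(235,412),(371,412),116,0)
far("wF",170,60,2.7,(290,347),(316,347),116,18.5)
far("wF",170,60,2.7,(290,478),(316,478),116,-18.5)
far("wF",170,60,2.7,(265,440),(340,440),140,0)
E
```

```text
wF width 41.4 head -0.2827 tray x,y rel -0.67 -0.83
wF width 40.9 head -0.2826 tray x,y rel -0.48 0.05
wF width 37.1 head -0.2827 tray x,y rel -0.97 0.31
wF width 7.0 head -0.2827 tray x,y rel -0.89 -0.0
wF width 7.2 head -0.2826 tray x,y rel -1.05 -0.4
wF width 18.7 head -0.2827 tray x,y rel -0.87 0.25
```

```bash
python3 -c "
from plant import order,bot
print(order.close_job(), bot.get_obs()['time'])"
```

```text
the job is handed in; nothing more can be done
the job is handed in; nothing more can be done
```

The four books are piled in the middle of the tray by size, largest at the bottom and smallest on top. All spines face the front lip, and the brass paperweight stands upright on the top book. I handed the job in at about 42 s of the 118 s allowed.

**Last checks:**
- By the wrist camera, the books are centred on each other to about 0.5 mm and squared with the tray to about 0.01 rad.
- The pile sits about 1 mm from the tray centre, and the paperweight about 0.5 mm from the centre of the top book.
- Every item was lowered until light contact before release, with at most about 5 N measured at the end of a move.
- The gripper ended well clear of the pile.
- In the last scene picture the hardbacks, mug, glasses and the pink and turquoise look-alikes look where they were at the start. I did not measure their positions.

**What went wrong or disagreed:**
- **Fingertip position:** the fingertips are about 9 mm behind the TCP, not 14 mm ahead of it as stated.
- **Failed grasp:** because of that, my first grasp of the second book missed. The fingers closed over its cover with about 5 N, and the book showed no movement. I lowered the grasp by about 20 mm and picked it up cleanly.
- **First book:** the largest book was lifted on the stated figure, so it was held only by its upper few millimetres. It still landed straight.
- **Paperweight foot:** the fingers closed to about 36.5 mm on a foot given as 38 mm across. It held without slipping.

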